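# Pot the spent battery packs

## Robot

A 6-joint arm with a two-finger parallel gripper is mounted at the origin on the work surface. World frame = base frame: x ahead of the robot, y to its left, z up, the work surface at z = 0. Lengths are in m, angles in rad, forces in N, time in s.
With the tool pointing down it reaches from about 0.35 to 0.95 m from the base axis. Payload 17.4 kg.
Tool frame: the origin (TCP) lies midway between the tips of the shut fingers; the grasp point (between the pads) lies 19 mm behind it (manip.grip_depth is the distance from the TCP to the grasp point, in m); x points along the fingers, y is the direction in which the jaws open and shut, and the axes are right-handed (so a half turn about x gives the same grasp; the last joint's range is limited). The gripper opens to 93 mm and grips with 3 to 60 N. Pads are 15 mm wide; open, the fingers measure 128 mm over their backs; the gripper's body (75 mm by 188 mm) begins 65 mm behind the grasp point.
Start: joints at [1.093, 0.116, 1.442, -0, 1.584, -0.038], TCP at [0.287, 0.611, 0.219] pointing down, gripper open.
Joint ranges: [-2.83, 2.83], [-0.83, 2.19], [0.07, 2.5], [-1.14, 4.28], [0.01, 3], [-2.97, 2.97]. Speed limits (rad/s): [1.89, 1.89, 2.22, 3.14, 3.14, 3.14].

## Interface

Orientations are given as a 3x3 rotation matrix whose columns are the frame's x, y, z axes.
In Python, from rig import sensors, eyes, ticket, manip gives the robot as it stands.
- The arm moves only by the shell command python3 -m creep 'ROWS' [FORCE]. ROWS is JSON, a list of rows, each a list of 7 numbers: the finger opening in mm, from 0 to 93, then the shift along the tool's x, y, z in mm, then the turn, a rotation vector about the tool's x, y, z in rad. A call has 1 to 10 rows; each row is the pose to reach, as a shift and turn from the pose measured when the call began, along the tool's axes at that moment; what a row does not reach only later rows make up. A row lasts 1/12 s, in which the tool goes at most 41.7 mm and 7.16 degrees, less where a joint would pass 70% of its speed; a pose out of reach is approached as far as the arm can. A call with a gripper value outside its range is refused whole. The fingers move at their own pace and stop on an object; FORCE is the grip in N (left out, the last holds). Time passes only in rows, so rows that repeat a pose let the fingers close. It gives the time, the measured TCP pose, the force and the opening at its end, in the units of the state.
- sensors.get_state(): the state, without advancing time (a new reading comes with each control period).
- eyes.snapshot(name): name is "scene" or "top" or "wrist"; returns a dict with "color" (480x640x3 uint8, blue, green, red), "intrinsics" (3x3 intrinsics, pixels), "xyz" and "rotation" of the camera in the world. Camera axes: x right, y down, z forward; pixel columns grow to the right and rows downward; lengths in m; the calibration is good to about 2 mm. A picture is of the moment at which its call begins. There is no depth.
- ticket.close_job(): hands the job in, once; it reports no verdict.
The state is a dict: "clock": time; "joint_pos": joint angles; "joint_vel": joint speeds; "tau": joint torques, N m; "tool_pos": TCP position; "tcp_rot": TCP orientation; "contact_force": force on the tool from outside, world axes, zero at the start; "wrist_torque": the same for the moment, N m; "opening": finger opening in m.
Only numpy, scipy, OpenCV 4.12 (cv2) and the standard library are available. Lean on these libraries where they do the work, as an engineer would, in place of code of your own. Each camera call takes 0.05 s, during which the arm holds its last target. There are 200 camera calls.

## Task

Clamp the open steel pot first: swing the red click handle clockwise until the clamp is tight and the handle's joint gives with a fold, and do not fold it far beyond that. Then lower every loose battery pack on the black mat into the pot without dropping them in from above, and close the pot with the orange lid: set it on the neck, turn it backwards (anticlockwise from above) until it drops into the thread, then screw it clockwise until it is fully home and level. Leave the phone, the screwdriver and the flux jar alone.

Things in the scene. Friction and masses are not known exactly. Their poses are not given: they have to be found in the camera images.
- vice: Blue cam clamp fixed to the bench, base plate 150 x 270 x 10 mm. Origin on the bench surface under the pot's axis; y points to the cam post (135 mm along +y), z up. A fixed jaw 35 mm tall stands on the -y side of the pot, an aluminium moving jaw on the +y side. Its place and yaw differ in each run.
- pot: Open steel pot standing on the clamp plate, fixed. Origin: centre of its underside (10 mm above the bench), z up. 90 mm tall, inside diameter 88 mm straight down to a 5 mm floor; outside 112 mm diameter up to 60 mm, above it a neck 94 mm in diameter with a brass three-start right-hand thread, 108 mm over the ridges.
- pot_rim (a point): Centre of the pot's mouth, at its rim, 90 mm above the pot's origin (100 mm above the bench)
- thread (a point): On the pot's axis, 74 mm above its origin: floor of the thread's three equal gaps, each 36 degrees. A lug on a ridge is stopped clockwise; anticlockwise (within 110 degrees) it reaches a gap, falls up to 11 mm and meets a stop; then it goes clockwise under the ridge 78 to 102 degrees to the end stop, sinking 5 mm. A lid sitting askew has a lug on a stop: lift it and set it anew.
- lid: Orange screw lid, loose, 0.16 kg, 123 mm diameter, skirt 27 mm tall. Origin: centre of the skirt's lower edge, z up. Skirt inside 113 mm diameter, 22 mm deep; three inward steel lugs 5 mm tall and 12 degrees wide at its lower edge, at 0, 120 and 240 degrees from the lid's x, 99 mm diameter between them. It starts on the bench, skirt down. Turning it takes about 0.1 N m.
- lid_bar (a point): On the lid's axis in its black finger bar, 49 mm above the lid's origin, same axes. Bar: 72 mm along x, 14 mm wide, from 27 to 57 mm above the lid's origin. Height of the lid's origin over the pot's: 80 to 85 mm with its lugs on the ridges, 74 mm once dropped, 69 mm fully home. It sinks by its own weight if the fingers let it slide.
- clamp_screw (a joint): Angle of the clamp's cam (rad). 0 open, grows as the handle is swung clockwise seen from above, 1.0 = tight (stops dead). Starts somewhere from 0 to 0.35. Needs about 0.25 N m, stays where it is left.
- click_joint (a joint): Fold of the click handle at its breakaway joint (rad), 0 = straight, grows clockwise. Gives at 0.9 N m (about 11 N at the red grip), only once the clamp is tight; then it yields at that torque and stays folded. It has clicked above 0.12; must never exceed 0.55.
- clamp_axis (a point): On the vertical axis of the cam, at the handle's height, 58 mm above the bench; fixed, axes as the vice.
- handle_grip (a point): Middle of the red handle grip, 58 mm above the bench, 85 mm from the breakaway joint, which lies 40 mm from the cam axis. The handle lies along this point's x; its own -x points outwards to the free end. Red grip 82 mm long, 18 mm wide, 20 mm tall. At both joints 0 the handle points along the vice's -x.
- mat: Black rubber mat 250 x 250 x 3 mm, fixed on the bench. Origin: centre of its underside.
- phone: Black phone 146 x 71 x 8 mm lying at the far side; leave alone. Origin: centre of its underside.
- driver: Red-handled screwdriver lying at the far side; leave alone. Origin: on the bench under its axis, 100 mm behind the blade's tip.
- flux: Flux jar 52 mm diameter, 85 mm tall, at the far side; leave alone. Origin: centre of its underside.
- pack0: Yellow battery pack with a paper label, 62 (x) x 34 (y) x 14 (z) mm, 60 g, lying flat on the black mat at the start. Origin: centre of its underside. Absent in some runs.
- pack1: Green battery pack with a paper label, 62 (x) x 34 (y) x 14 (z) mm, 60 g, lying flat on the black mat at the start. Origin: centre of its underside. Absent in some runs.
- pack2: White battery pack with a paper label, 62 (x) x 34 (y) x 14 (z) mm, 60 g, lying flat on the black mat at the start. Origin: centre of its underside. Absent in some runs.
- pack3: Blue battery pack with a paper label, 62 (x) x 34 (y) x 14 (z) mm, 60 g, lying flat on the black mat at the start. Origin: centre of its underside. Absent in some runs.
Not all that is in view belongs to the job. What is meant by the pack0 is not pink, purple or turquoise, and is the smaller of those in its own colour.

How it is judged:
By the outcome, as a careful person would: the job done as asked, in the order asked, and still so for the second after the job is handed in, with the robot touching nothing.
Of pack0, pack1, pack2, pack3 only 2 to 4 are there at a start; the rules pass over those that are not, and their reading is None.
At some moment in a run one of pack0, pack1, pack2, pack3 may be knocked a few centimetres aside while the robot is not near it.
It also fails if it takes over 210 s, if anything falls off the work surface, if the arm or the gripper's body presses on something with over 40 N, if the wrist force passes 120 N, or if a joint passes its speed limit or range.

## Working session

There is one attempt and no reset: what is moved stays moved. The work goes in short steps, Python scripts to look and compute and a shell command to move; the robot and the scene stay as the last step left them, time stands still between calls to the robot, and variables do not carry over. Pictures are saved under pics/ and viewed, about 12 in all and at most 16, crops included, and the job is handed in when it is done.

```bash
ls; mkdir -p pics; python3 - <<'E'
from rig import sensors, eyes, manip
import cv2, numpy as np
s=sensors.get_state()
print({k:np.round(v,3).tolist() for k,v in s.items()}, manip.grip_depth)
for n in("scene","top"):
    d=eyes.snapshot(n); cv2.imwrite(f"pics/{n}0.png",d["color"]); print(n,d["intrinsics"],d["xyz"],d["rotation"])
E
```

```text
pics
{'clock': 0.0, 'joint_pos': [1.093, 0.117, 1.442, -0.0, 1.584, -0.038], 'joint_vel': [0.001, 0.001, -0.002, -0.001, -0.001, -0.001], 'tau': [-0.005, -72.13, -62.259, 0.078, 0.024, -0.0], 'tool_pos': [0.287, 0.611, 0.218], 'tcp_rot': [[-0.001, 0.426, 0.905], [-0.001, 0.905, -0.426], [-1.0, -0.001, -0.0]], 'contact_force': [-0.727, 0.169, 0.601], 'wrist_torque': [-0.037, 0.009, -0.03], 'opening': 0.093} 0.0188
scene [[439.7622924    0.         328.13581937]
 [  0.         439.7622924  239.55998241]
 [  0.           0.           1.        ]] [0.98571382 0.48250699 0.97402593] [[-0.80394804  0.45356344 -0.38463977]
 [ 0.59468805  0.60911968 -0.52470882]
 [-0.00369708 -0.6505793  -0.75942933]]
top [[480.87300581   0.         313.25561188]
 [  0.         480.87300581 238.98274031]
 [  0.           0.           1.        ]] [ 0.42617329 -0.10171144  1.18295619] [[ 0.011965   -0.99470634  0.10205952]
 [-0.9998243  -0.01337416 -0.01313412]
 [ 0.01442955 -0.10188443 -0.99469159]]
```

View pics/top0.png

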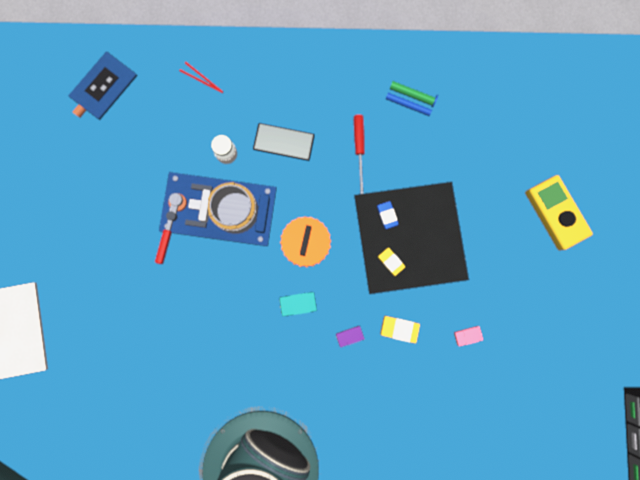

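View pics/scene0.png

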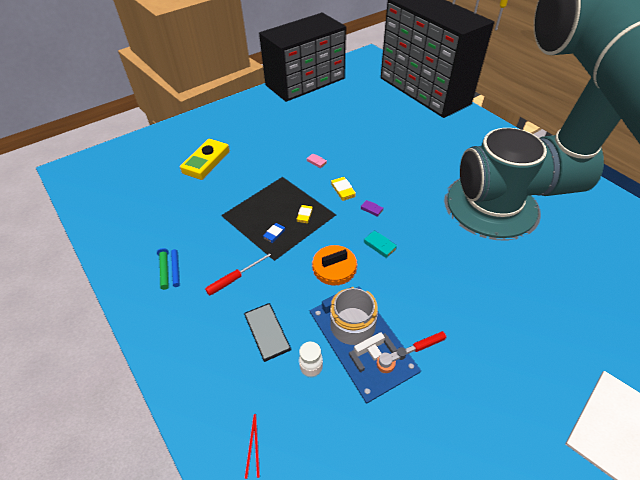

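The top view shows two candidates for pack0: the yellow pack on the mat at (391,262) and a larger yellow one off it at (400,330). The smaller one on the mat fits. The blue pack3 is at (388,215), and there's no green or white pack on the mat. The pot is at (232,206), the cam at (176,201), the handle end at (160,262) and the lid at (305,241).

```bash
cat >h.py <<'E'
from rig import sensors, eyes
import cv2, numpy as np
def unproj(d,u,v,z):
    K,R,p=map(np.array,(d["intrinsics"],d["rotation"],d["xyz"]))
    r=R@np.linalg.solve(K,[u,v,1.]); return p+r*(z-p[2])/r[2]
def proj(d,P):
    q=np.array(d["rotation"]).T@(np.array(P)-d["xyz"]); q=np.array(d["intrinsics"])@q; return q[:2]/q[2]
def crop(d,f,x0,y0,x1,y1,k,pts=()):
    im=cv2.resize(d["color"][y0:y1,x0:x1],None,fx=k,fy=k,interpolation=cv2.INTER_CUBIC)
    for u,v in pts: cv2.drawMarker(im,(int((u-x0+.5)*k),int((v-y0+.5)*k)),(255,0,255),0,12,1)
    cv2.imwrite(f,im)
def totool(P,yaw=None):
    """shift (mm) in tool axes from now to world TCP P; turn (rotvec, tool) to tool-down with jaw axis (y) at world yaw"""
    s=sensors.get_state(); R=np.array(s["tcp_rot"]); t=np.array(s["tool_pos"])
    sh=R.T@(np.array(P)-t)*1000; out=[np.round(sh,1).tolist()]
    if yaw is not None:
        best=None
        for a in(yaw,yaw+np.pi):
            y=[np.cos(a),np.sin(a),0]; x=[0,0,-1]; T=np.c_[x,y,np.cross(x,y)]
            rv=cv2.Rodrigues(R.T@T)[0].ravel()
            if best is None or np.linalg.norm(rv)<np.linalg.norm(best): best=rv
        out.append(np.round(best,3).tolist())
    return out
E
python3 - <<'E'
from h import *
d=eyes.snapshot("top")
a=d["color"][160:280,150:340]; b=d["color"][180:295,350:475]
im=np.zeros((600,800,3),np.uint8)
im[:360,:570]=cv2.resize(a,None,fx=3,fy=3,interpolation=2)
im[250:595,420:795]=cv2.resize(b,None,fx=3,fy=3,interpolation=2)
cv2.imwrite("pics/crop1.png",im)
hsv=cv2.cvtColor(d["color"],cv2.COLOR_BGR2HSV)
def rect(n,lo,hi,box,z):
    x0,y0,x1,y1=box; m=cv2.inRange(hsv[y0:y1,x0:x1],lo,hi)
    p=np.argwhere(m)[:,::-1].astype(np.float32)+[x0,y0]
    w=np.array([unproj(d,u,v,z)[:2] for u,v in p],np.float32)*1000
    (c,s,an)=cv2.minAreaRect(w); print(n,len(p),np.round(c),np.round(s),round(an,1), "mean",np.round(w.mean(0)))
rect("yellow+label",(0,0,90),(180,255,255),(374,242,412,282),.017)
rect("blue+label",(0,0,90),(180,255,255),(372,196,406,234),.017)
rect("bigyellow",(15,0,150),(35,255,255),(375,310,428,348),.01)
rect("handle",(0,150,100),(8,255,255),(150,225,178,270),.068)
rect("lid",(8,150,150),(18,255,255),(275,212,335,272),.027)
rect("bar",(0,0,0),(180,255,80),(292,222,320,262),.057)
for n,u,v,z in(("pot",232,206,.1),("cam",176,201,.06)): print(n,unproj(d,u,v,z))
E
```

```text
yellow+label 448 [ 494. -308.] [67. 40.] 41.5 mean [ 494. -308.]
blue+label 424 [ 609. -299.] [67. 40.] 18.3 mean [ 608. -299.]
bigyellow 649 [ 331. -328.] [89. 48.] 78.0 mean [ 331. -328.]
handle 196 [519. 232.] [14. 76.] 77.0 mean [519. 232.]
lid 1646 [539. -97.] [114. 116.] 0.8 mean [538. -98.]
bar 91 [538. -97.] [ 8. 65.] 77.6 mean [538. -97.]
pot [0.61021006 0.06970882 0.1       ]
cam [0.62703141 0.20805637 0.06      ]
```

View pics/crop1.png

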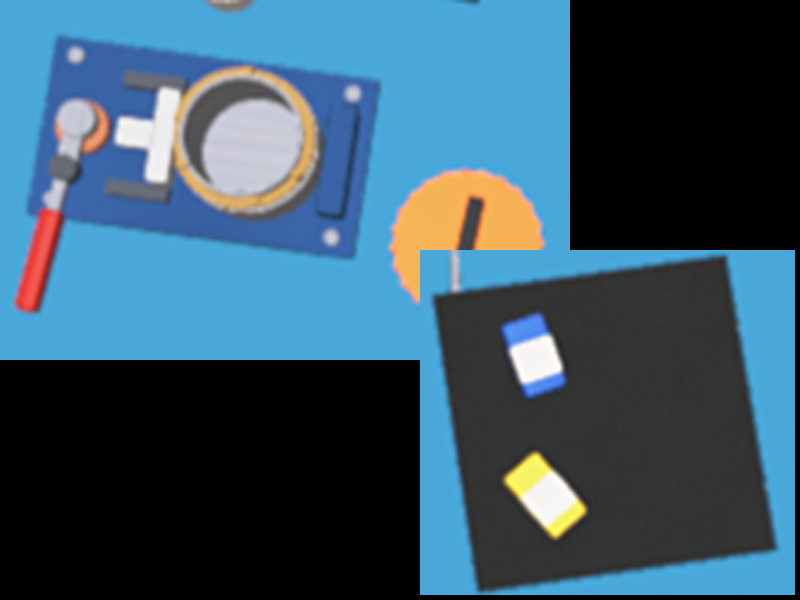

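The measured sizes confirm it: the yellow pack on the mat is about 62 x 35 mm, and the one off the mat is about 89 mm long. The vice yaw is about -8°, the cam at (0.628,0.203), and the handle points to about 167°, so the cam is at about 0.1. I'll move above the handle grip and check with the wrist camera.

```bash
python3 -m creep '[[45,20,-40,60,0,0,0],[45,40,-82,122,-0.1,0,0],[45,60,-124,183,-0.2,0,0],[45,80,-165,244,-0.213,0,0],[45,90,-206,304,-0.213,0,0],[45,100,-247,365,-0.213,0,0],[45,105,-247,365,-0.213,0,0],[45,105,-247,365,-0.213,0,0],[45,105,-247,365,-0.213,0,0],[45,105,-247,365,-0.213,0,0]]' 20
python3 - <<'E'
from h import *
d=eyes.snapshot("wrist"); cv2.imwrite("pics/w1.png",d["color"]); print(d["xyz"],d["rotation"],d["intrinsics"])
print(totool([.512,.232,.045],np.radians(77)))
E
```

```text
clock: 0.98
tool_pos: [0.4946, 0.2606, 0.1209]
tcp_rot: [[-0.0, 0.225, 0.974], [-0.001, 0.974, -0.225], [-1.0, -0.001, -0.0]]
contact_force: [-0.2, 0.6, 0.1]
opening: 0.0449
[0.42123128 0.27718885 0.28674708] [[ 2.24465851e-01  9.38099350e-01  2.63789105e-01]
 [ 9.74481815e-01 -2.15939673e-01 -6.12801002e-02]
 [-5.24289031e-04  2.70812976e-01 -9.62631839e-01]] [[390.01529964   0.         322.53989977]
 [  0.         390.01529964 236.1163236 ]
 [  0.           0.           1.        ]]
[[73.9, -19.1, 20.1], [-0.002, -0.0, 0.004]]
```

View pics/w1.png

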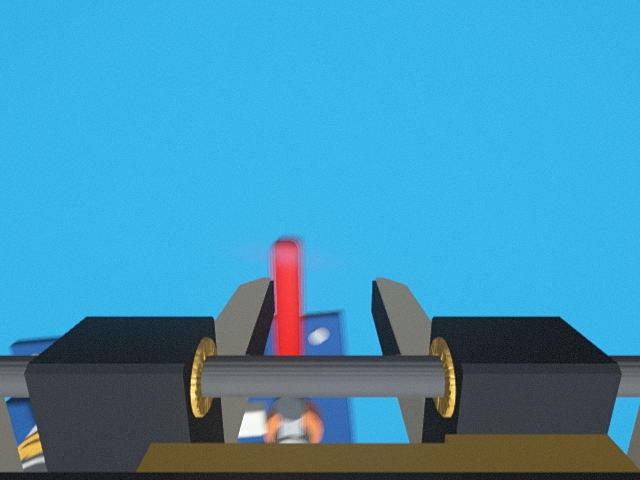

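The wrist view shows the red handle vertical, with its free end at (287,240), left of the finger midline at u≈322. The fingers are aligned with it.

```bash
python3 - <<'E'
from h import *
d=eyes.snapshot("wrist"); print(sensors.get_state()["tool_pos"])
e=unproj(d,287,242,.068); m=unproj(d,287,345,.068); print(e,m)
v=(m-e)/np.linalg.norm(m-e); print(np.degrees(np.arctan2(-v[1],-v[0])), "grip",e+v*.041,"cam",e+v*.166)
g=e+v*.041; g[2]=.045; print(totool(g))
E
```

```text
[0.49557618 0.25806725 0.11955288]
[0.48168788 0.23721829 0.068     ] [0.54689247 0.22031204 0.068     ]
165.46443233462426 grip [0.52137555 0.22692807 0.068     ] cam [0.64237455 0.19555545 0.068     ]
[[74.6, -24.2, 32.3]]
```

```bash
python3 -m creep '[[45,0,-12,14,0,0,0],[45,0,-23,28,0,0,0],[45,0,-23,28,0,0,0],[45,0,-23,28,0,0,0],[45,20,-23,28,0,0,0],[45,40,-23,28,0,0,0],[45,60,-23,28,0,0,0],[30,74,-23,28,0,0,0],[30,74,-23,28,0,0,0],[30,74,-23,28,0,0,0]]' 20
python3 -m creep '[[30,0,0,0,0,0,0],[30,0,0,0,0,0,0]]'
python3 - <<'E'
from h import *
s=sensors.get_state(); t=s["tool_pos"]; R=np.array(s["tcp_rot"])
c=np.array([.631,.202]); yaw0=np.arctan2(R[1,1],R[0,1]); r=.12
# tool stays 6mm behind handle centre (pushing finger = -y side)
print(t,np.degrees(yaw0))
for dth in np.linspace(0.1,.9,9).tolist()+[1.0]:
    h=np.radians(166)-dth; y=h-np.pi/2
    P=c+r*np.array([np.cos(h),np.sin(h)])
    print(round(dth,2),np.round(R.T@(np.r_[P,t[2]]-t)*1000,1),"turn x",round(-(y-yaw0),3))
E
```

```text
clock: 1.92
tool_pos: [0.5169, 0.2296, 0.0455]
tcp_rot: [[-0.003, 0.229, 0.974], [-0.003, 0.974, -0.229], [-1.0, -0.003, -0.002]]
contact_force: [0.3, -0.6, 0.5]
opening: 0.0316
clock: 2.08
tool_pos: [0.5175, 0.2301, 0.0469]
tcp_rot: [[-0.001, 0.228, 0.974], [-0.002, 0.974, -0.228], [-1.0, -0.002, -0.001]]
contact_force: [-0.3, -0.1, -0.1]
opening: 0.0301
[0.51745293 0.23008996 0.04694221] 76.80137103423695
0.1 [-0.  12.2 -2.3] turn x 0.114
0.2 [-0.1 24.1 -0.3] turn x 0.214
0.3 [-0.1 35.6  2.8] turn x 0.314
0.4 [-0.1 46.8  7.1] turn x 0.414
0.5 [-0.1 57.6 12.5] turn x 0.514
0.6 [-0.2 67.7 18.9] turn x 0.614
0.7 [-0.2 77.2 26.3] turn x 0.714
0.8 [-0.2 85.8 34.6] turn x 0.814
0.9 [-0.3 93.6 43.7] turn x 0.914
1.0 [ -0.3 100.5  53.5] turn x 1.014
```

```bash
python3 -m creep '[[30,0,12,-2,0.1,0,0],[30,0,24,0,0.2,0,0],[30,0,36,3,0.3,0,0],[30,0,47,7,0.4,0,0],[30,0,58,12.5,0.5,0,0],[30,0,68,19,0.6,0,0],[30,0,77,26,0.7,0,0],[30,0,82,30.5,0.75,0,0],[30,0,82,30.5,0.75,0,0],[30,0,82,30.5,0.75,0,0]]'
python3 - <<'E'
from h import *
s=sensors.get_state(); t=s["tool_pos"]; R=np.array(s["tcp_rot"]); print(t,np.round(s["contact_force"],1))
c=np.array([.631,.202]); yaw0=np.arctan2(R[1,1],R[0,1]); r=.12; print("dth now",np.radians(166)-np.arctan2(*(t[:2]-c)[::-1]))
for dth in np.arange(.8,1.35,.05):
    h=np.radians(166)-dth; y=h-np.pi/2
    P=c+r*np.array([np.cos(h),np.sin(h)])
    print(round(dth,2),np.round(R.T@(np.r_[P,.046]-t)*1000,1),"turn x",round(-(y-yaw0),3))
d=eyes.snapshot("top"); crop(d,"pics/t2.png",130,150,290,270,4)
E
```

```text
clock: 2.92
tool_pos: [0.5661, 0.3031, 0.0474]
tcp_rot: [[-0.0, 0.83, 0.558], [-0.002, 0.558, -0.83], [-1.0, -0.001, 0.001]]
contact_force: [-0.2, -0.1, -0.3]
opening: 0.0301
[0.56610401 0.30310959 0.04737845] [-0.2 -0.1 -0.3]
dth now 0.7558340855896248
0.8 [1.4 5.3 0.4] turn x 0.066
0.85 [ 1.4 11.3  0.9] turn x 0.116
0.9 [ 1.4 17.2  1.8] turn x 0.166
0.95 [ 1.3 23.1  2.9] turn x 0.216
1.0 [ 1.3 28.9  4.3] turn x 0.266
1.05 [ 1.3 34.7  6.1] turn x 0.316
1.1 [ 1.3 40.3  8.1] turn x 0.366
1.15 [ 1.3 45.9 10.4] turn x 0.416
1.2 [ 1.3 51.3 12.9] turn x 0.466
1.25 [ 1.3 56.6 15.7] turn x 0.516
1.3 [ 1.3 61.7 18.8] turn x 0.566
```

View pics/t2.png

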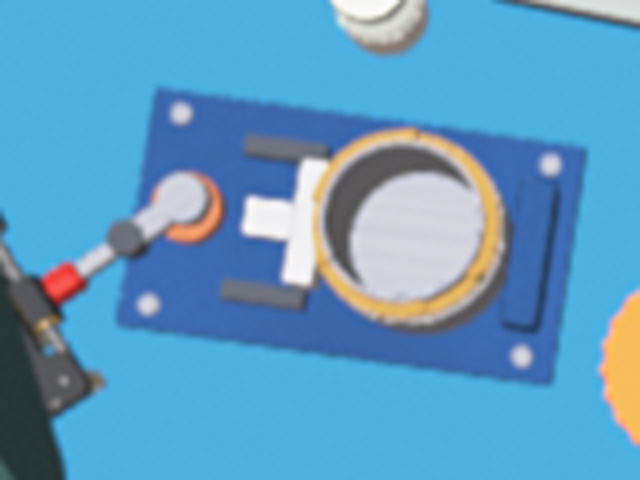

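The handle is still straight at about 125°, and tight should come at about 115°. I'll continue in small steps and watch the force.

```bash
python3 -m creep '[[30,1,5,0,0.06,0,0],[30,1,11,1,0.12,0,0],[30,1,11,1,0.12,0,0]]'
python3 -m creep '[[30,0,6,1,0.05,0,0],[30,0,6,1,0.05,0,0]]'
python3 -m creep '[[30,0,6,1,0.05,0,0],[30,0,6,1,0.05,0,0]]'
python3 -m creep '[[30,0,6,1,0.05,0,0],[30,0,6,1,0.05,0,0]]'
python3 - <<'E'
from h import *
s=sensors.get_state(); t=s["tool_pos"]
c=np.array([.631,.202]);print("dth now",np.radians(166)-np.arctan2(*(t[:2]-c)[::-1]),np.linalg.norm(t[:2]-c))
E
```

```text
clock: 3.22
tool_pos: [0.5758, 0.3082, 0.0467]
tcp_rot: [[-0.0, 0.891, 0.454], [-0.002, 0.454, -0.891], [-1.0, -0.001, 0.001]]
contact_force: [0.1, -0.2, 0.7]
opening: 0.03
clock: 3.38
tool_pos: [0.5818, 0.3099, 0.047]
tcp_rot: [[0.0, 0.912, 0.409], [-0.002, 0.409, -0.912], [-1.0, -0.0, 0.002]]
contact_force: [0.9, 0.2, 0.4]
opening: 0.0296
clock: 3.55
tool_pos: [0.5876, 0.3113, 0.0471]
tcp_rot: [[0.0, 0.931, 0.364], [-0.002, 0.364, -0.931], [-1.0, -0.001, 0.001]]
contact_force: [0.5, 1.0, -0.2]
opening: 0.0301
clock: 3.72
tool_pos: [0.5922, 0.3126, 0.0467]
tcp_rot: [[-0.003, 0.948, 0.318], [-0.001, 0.318, -0.948], [-1.0, -0.003, 0.0]]
contact_force: [-8.4, 1.8, 0.7]
opening: 0.0302
dth now 0.9895019501626909 0.11723949890921752
```

The clamp is tight, with the force now at about 9 N. I'll fold the handle by about 0.3 rad, which is roughly 25 mm.

```bash
python3 -m creep '[[30,0,6,0,0.07,0,0],[30,0,12,1,0.14,0,0],[30,0,17,2,0.2,0,0],[30,0,17,2,0.2,0,0]]'
python3 -m creep '[[30,0,5,0.5,0.06,0,0],[30,0,9,1,0.1,0,0],[30,0,9,1,0.1,0,0]]'
python3 - <<'E'
from h import *
d=eyes.snapshot("top"); crop(d,"pics/t3.png",130,150,290,270,4)
E
```

```text
clock: 4.05
tool_pos: [0.608, 0.3161, 0.0464]
tcp_rot: [[-0.005, 0.992, 0.124], [-0.002, 0.124, -0.992], [-1.0, -0.005, 0.001]]
contact_force: [-7.0, 1.5, 3.5]
opening: 0.0302
clock: 4.3
tool_pos: [0.616, 0.3165, 0.0464]
tcp_rot: [[-0.008, 1.0, 0.026], [-0.001, 0.026, -1.0], [-1.0, -0.008, 0.001]]
contact_force: [-9.2, 3.1, 3.1]
opening: 0.0301
```

View pics/t3.png

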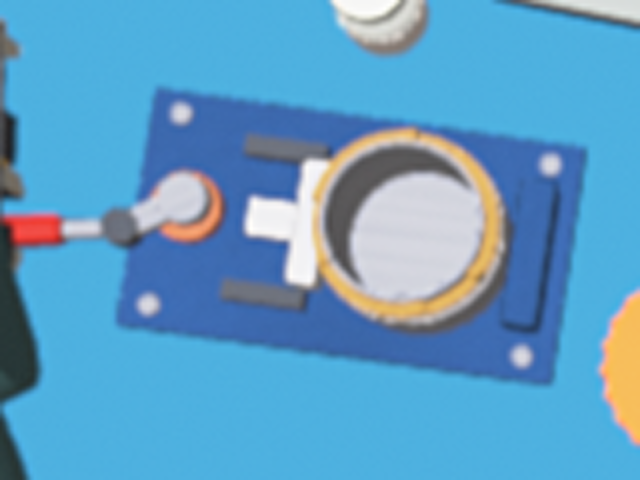

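The inner link is at the tight angle and the handle is folded by about 0.35–0.4 rad, from the joint at (122,226) to the grip at (20,230). That's clicked and within the limit, so I'll back off, lift and go to the packs.

```bash
python3 -m creep '[[34,0,-3,0,0,0,0],[34,0,-7,0,0,0,0],[34,0,-6,0,0,0,0],[34,-30,-6,0,0,0,0],[34,-70,-6,0,0,0,0],[50,-110,-6,0,0,0,0],[70,-140,-6,0,0,0,0],[70,-140,-15,40,0,0,0],[70,-140,-25,80,0.1,0,0],[70,-140,-30,120,0.2,0,0]]'
python3 -m creep '[[70,0,-8,40,0.1,0,0],[70,0,-16,80,0.2,0,0],[70,0,-24,120,0.3,0,0],[70,0,-32,160,0.3,0,0],[70,0,-32,200,0.3,0,0],[70,0,-32,240,0.3,0,0],[70,0,-32,280,0.3,0,0],[70,0,-32,320,0.3,0,0],[70,0,-32,320,0.3,0,0],[70,0,-32,320,0.3,0,0]]'
python3 - <<'E'
from h import *
print(totool([.494,-.308,.16],np.radians(-48.5)))
E
```

```text
clock: 5.18
tool_pos: [0.5894, 0.1949, 0.1874]
tcp_rot: [[-0.006, 0.985, -0.173], [-0.001, -0.173, -0.985], [-1.0, -0.006, 0.002]]
contact_force: [1.9, 0.4, -0.2]
opening: 0.0629
clock: 6.02
tool_pos: [0.5021, -0.1166, 0.1884]
tcp_rot: [[-0.005, 0.889, -0.458], [-0.001, -0.458, -0.889], [-1.0, -0.004, 0.004]]
contact_force: [1.2, 0.3, 0.7]
opening: 0.0704
[[28.7, 80.7, 173.8], [0.37, 0.004, 0.003]]
```

```bash
python3 -m creep '[[70,6,20,40,0.1,0,0],[70,12,40,80,0.2,0,0],[70,20,60,120,0.3,0,0],[70,28,75,160,0.37,0,0],[70,28,80,174,0.37,0.004,0.003],[70,28,80,174,0.37,0.004,0.003],[70,28,80,174,0.37,0.004,0.003],[70,28,80,174,0.37,0.004,0.003],[70,28,80,174,0.37,0.004,0.003]]'
python3 - <<'E'
from h import *
d=eyes.snapshot("wrist")
s=sensors.get_state(); print(s["tool_pos"],totool([.494,-.308,.010],np.radians(-48.5)))
cv2.imwrite("pics/w4.png",d["color"])
u=proj(d,[.494,-.308,.017]);print("pred",u)
hsv=cv2.cvtColor(d["color"],cv2.COLOR_BGR2HSV)
m=cv2.inRange(hsv,(20,120,120),(35,255,255)); p=np.argwhere(m)[:,::-1]
w=np.array([unproj(d,*q,.017)[:2] for q in p],np.float32)*1000
k=np.linalg.norm(w-[494,-308],axis=1)<60; print(k.sum(),cv2.minAreaRect(w[k]))
E
```

```text
clock: 6.77
tool_pos: [0.4939, -0.3065, 0.161]
tcp_rot: [[-0.0, 0.664, -0.747], [-0.0, -0.747, -0.664], [-1.0, 0.0, 0.0]]
contact_force: [0.5, -0.3, -0.6]
opening: 0.07
[ 0.4938911  -0.30650724  0.16107237] [[151.1, 1.2, 0.9], [0.002, 0.0, -0.0]]
pred [323.74364428 222.65479437]
1520 ((494.8528137207031, -307.506103515625), (62.959938049316406, 33.984954833984375), 41.65079116821289)
```

View pics/w4.png

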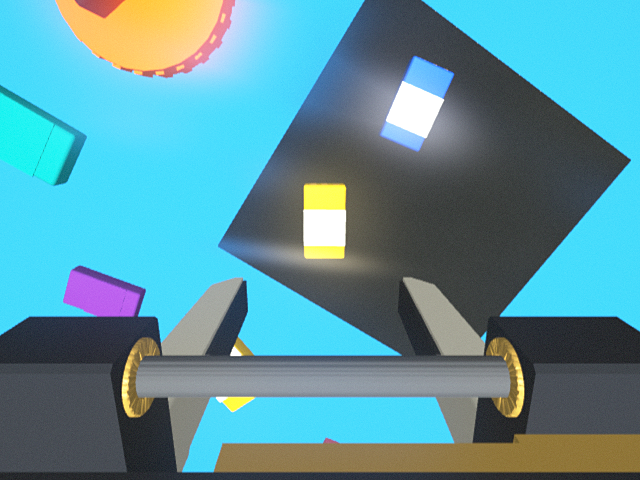

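The yellow pack at (325,221) is confirmed at (0.495,-0.3075), 63 x 34 mm, with the jaws aligned to it. I'll pick it up.

```bash
python3 -m creep '[[60,30,1,1,0,0,0],[60,60,1,1,0,0,0],[60,90,1,1,0,0,0],[60,120,1,1,0,0,0],[60,140,1,1,0,0,0],[60,148,1,1,0,0,0],[60,152,1,1,0,0,0],[60,152,1,1,0,0,0],[60,152,1,1,0,0,0]]' 25
python3 -m creep '[[28,0,0,0,0,0,0],[28,0,0,0,0,0,0],[28,0,0,0,0,0,0],[28,0,0,0,0,0,0],[28,0,0,0,0,0,0],[28,0,0,0,0,0,0]]'
python3 -m creep '[[28,-20,0,0,0,0,0],[28,-50,0,0,0,0,0],[28,-90,0,0,0,0,0],[28,-130,0,0,0,0,0],[28,-160,0,0,0,0,0],[28,-160,0,0,0,0,0]]'
python3 - <<'E'
from h import *
print(totool([.609,.069,.160],np.radians(-48.5)))
d=eyes.snapshot("top"); 
# pot ellipse estimate at the rim: brass pixels
hsv=cv2.cvtColor(d["color"],cv2.COLOR_BGR2HSV)[170:240,200:265]
m=cv2.inRange(hsv,(10,90,90),(28,255,255)); p=np.argwhere(m)[:,::-1]+[200,170]
h=cv2.convexHull(p.astype(np.float32)); e=cv2.fitEllipse(h); print(len(p),e,unproj(d,*e[0],.09),unproj(d,*e[0],.1))
crop(d,"pics/t5.png",190,160,350,280,5,[e[0],proj(d,[.609,.069,.1])])
E
```

```text
clock: 7.57
tool_pos: [0.4946, -0.3081, 0.0106]
tcp_rot: [[0.002, 0.665, -0.747], [-0.001, -0.747, -0.665], [-1.0, 0.002, -0.0]]
contact_force: [-1.0, -0.6, 0.6]
opening: 0.0604
clock: 8.07
tool_pos: [0.4947, -0.3082, 0.0109]
tcp_rot: [[0.002, 0.665, -0.747], [-0.001, -0.747, -0.665], [-1.0, 0.002, -0.0]]
contact_force: [-1.4, 1.2, 4.1]
opening: 0.0334
clock: 8.57
tool_pos: [0.496, -0.3091, 0.1781]
tcp_rot: [[0.009, 0.665, -0.747], [-0.006, -0.747, -0.665], [-1.0, 0.011, -0.002]]
contact_force: [1.0, 0.1, 1.1]
opening: 0.0335
[[16.7, -207.6, -335.7], [0.003, -0.002, -0.011]]
325 ((230.6280975341797, 205.6249542236328), (46.071372985839844, 46.839420318603516), 98.37759399414062) [0.61273534 0.07445867 0.09      ] [0.61102839 0.0728468  0.1       ]
```

View pics/t5.png

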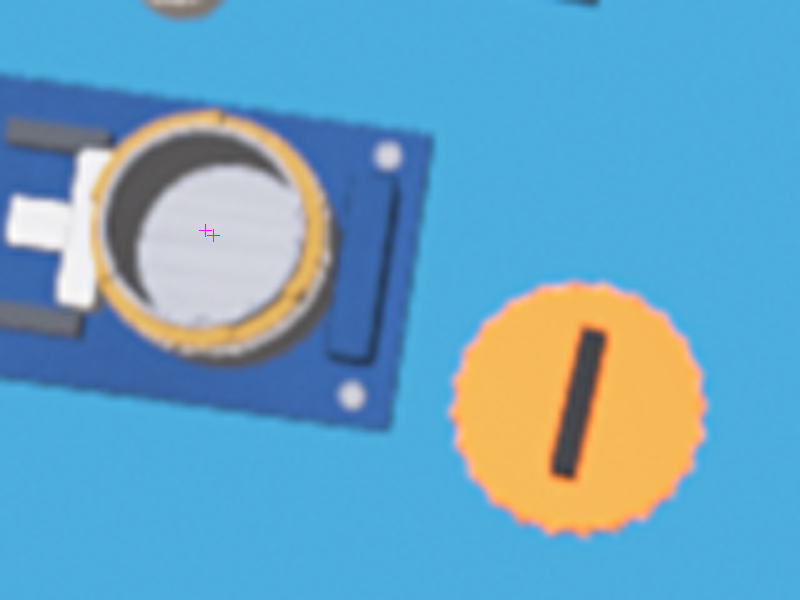

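The second yellow check is the pot: the inner rim's centre is at about pixel (230.7,205.2), which gives (0.612,0.0725) at rim height. Carrying the pack over there.

```bash
python3 -m creep '[[28,0,-20,-34,0,0,0],[28,0,-42,-68,0,0,0],[28,0,-63,-102,0,0,0],[28,0,-84,-136,0,0,0],[28,0,-105,-170,0,0,-0.01],[28,0,-126,-204,0,0,-0.01],[28,0,-147,-238,0,0,-0.01],[28,0,-168,-272,0,0,-0.01],[28,0,-189,-306,0,0,-0.01],[28,0,-208,-340,0,0,-0.01]]'
python3 -m creep '[[28,0,0,0,0,0,0],[28,0,0,0,0,0,0],[28,0,0,0,0,0,0]]'
python3 - <<'E'
from h import *
print(totool([.612,.0725,.105],np.radians(-48.5)))
d=eyes.snapshot("wrist"); cv2.imwrite("pics/w6.png",d["color"]); print(proj(d,[.612,.0725,.1]))
import json
im=d["color"]
E
```

```text
clock: 9.45
tool_pos: [0.6108, 0.0749, 0.1717]
tcp_rot: [[-0.002, 0.665, -0.747], [0.003, -0.747, -0.665], [-1.0, -0.004, -0.0]]
contact_force: [0.3, -1.1, -0.8]
opening: 0.0337
clock: 9.7
tool_pos: [0.6102, 0.0747, 0.1702]
tcp_rot: [[-0.005, 0.665, -0.747], [0.002, -0.747, -0.665], [-1.0, -0.005, 0.002]]
contact_force: [0.3, 0.2, -1.0]
opening: 0.0336
[[65.2, 3.1, 0.0], [0.004, 0.002, 0.005]]
[327.04008453 248.95161279]
```

View pics/w6.png

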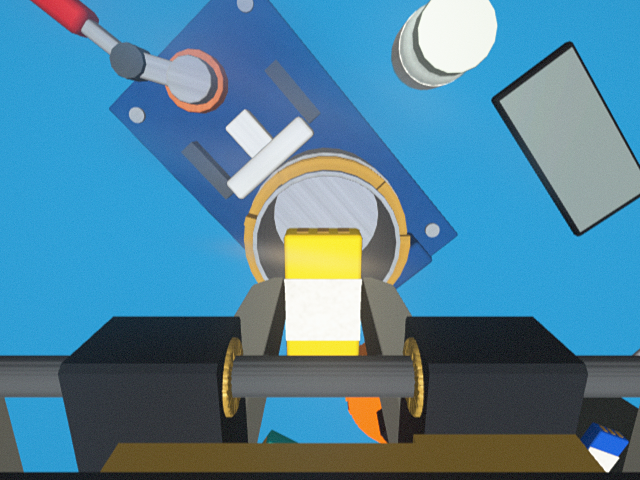

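The pack is held level between the fingers, with the pot's inner rim spanning u 256–397 (centre 326.5, predicted 327). I'll check the depth direction with the rim's far edge at v≈171, then lower.

```bash
python3 - <<'E'
from h import *
d=eyes.snapshot("wrist")
f=np.array([.747,.665])
for r in(.044,.047): print(r,proj(d,np.r_[np.array([.612,.0725])+f*r,.1]))
crop(d,"pics/w7.png",230,140,430,300,4,[proj(d,[.612+.044*np.cos(a),.0725+.044*np.sin(a),.1]) for a in np.arange(0,6.28,.3)])
E
```

```text
0.044 [326.35344588 178.91179925]
0.047 [326.36525729 173.92562145]
```

View pics/w7.png

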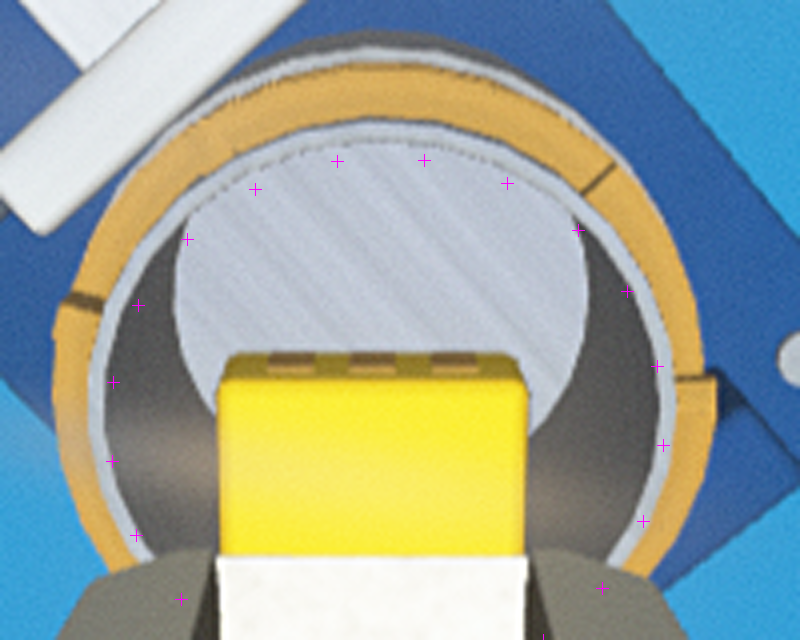

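The rim is about 2–3 mm further forward than predicted, so I'll take the pot axis as (0.613,0.0735). Lowering now; contact should come at TCP z≈0.023.

```bash
python3 -m creep '[[28,20,3,-1,0,0,0.005],[28,40,3,-1,0,0,0.005],[28,60,3,-1,0,0,0.005],[28,80,3,-1,0,0,0.005],[28,100,3,-1,0,0,0.005],[28,120,3,-1,0,0,0.005],[28,135,3,-1,0,0,0.005],[28,141,3,-1,0,0,0.005],[28,141,3,-1,0,0,0.005],[28,141,3,-1,0,0,0.005]]'
python3 -m creep '[[28,2,0,0,0,0,0],[28,4,0,0,0,0,0],[28,4,0,0,0,0,0],[28,4,0,0,0,0,0]]'
python3 -m creep '[[28,2,0,0,0,0,0],[28,2,0,0,0,0,0],[28,2,0,0,0,0,0]]'
```

```text
clock: 10.63
tool_pos: [0.6129, 0.0718, 0.0308]
tcp_rot: [[0.001, 0.663, -0.748], [-0.001, -0.748, -0.663], [-1.0, 0.001, 0.0]]
contact_force: [-0.6, 0.2, -1.6]
opening: 0.0334
clock: 10.97
tool_pos: [0.6131, 0.0718, 0.0272]
tcp_rot: [[0.001, 0.663, -0.748], [-0.001, -0.748, -0.663], [-1.0, 0.002, -0.0]]
contact_force: [-0.4, 0.8, -0.6]
opening: 0.034
clock: 11.22
tool_pos: [0.613, 0.0719, 0.0251]
tcp_rot: [[0.001, 0.663, -0.748], [-0.001, -0.748, -0.663], [-1.0, 0.002, 0.0]]
contact_force: [-0.5, 0.1, -1.2]
opening: 0.0337
```

```bash
python3 -m creep '[[28,2.5,0,0,0,0,0],[28,2.5,0,0,0,0,0],[28,2.5,0,0,0,0,0]]'
python3 -m creep '[[37,0,0,0,0,0,0],[40,0,0,0,0,0,0],[40,0,0,0,0,0,0],[40,0,0,0,0,0,0],[40,-10,0,0,0,0,0],[40,-30,0,0,0,0,0],[40,-60,0,0,0,0,0],[40,-100,0,0,0,0,0],[40,-140,0,0,0,0,0],[40,-150,0,0,0,0,0]]'
python3 - <<'E'
from h import *
print(totool([.609,-.299,.16],np.radians(-71.5)))
d=eyes.snapshot("wrist"); cv2.imwrite("pics/w8.png",d["color"])
E
```

```text
clock: 11.47
tool_pos: [0.6132, 0.0719, 0.0228]
tcp_rot: [[0.002, 0.663, -0.748], [-0.001, -0.748, -0.663], [-1.0, 0.002, -0.0]]
contact_force: [0.4, 0.7, 3.5]
opening: 0.0332
clock: 12.3
tool_pos: [0.6146, 0.0723, 0.1808]
tcp_rot: [[0.01, 0.663, -0.748], [-0.0, -0.748, -0.663], [-1.0, 0.007, -0.007]]
contact_force: [0.6, -0.2, 0.6]
opening: 0.04
[[20.9, 273.9, 250.6], [0.402, -0.008, -0.005]]
```

View pics/w8.png

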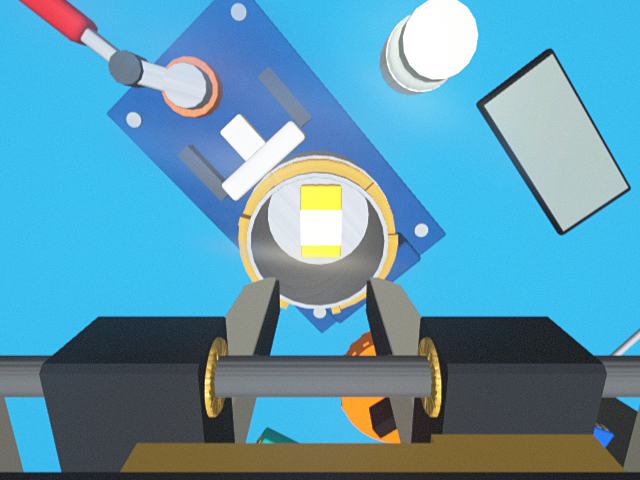

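The yellow pack lies flat on the pot floor at (321,221). On to the blue one.

```bash
python3 -m creep '[[45,5,27,25,0.04,0,0],[60,5,55,50,0.1,0,0],[60,10,82,75,0.15,0,0],[60,10,110,100,0.2,0,0],[60,10,137,125,0.25,-0.008,-0.005],[60,20,164,150,0.3,-0.008,-0.005],[60,20,192,175,0.35,-0.008,-0.005],[60,20,219,200,0.4,-0.008,-0.005],[60,20,246,225,0.4,-0.008,-0.005],[60,20,273,250,0.4,-0.008,-0.005]]'
python3 -m creep '[[60,0,0,0,0,0,0],[60,0,0,0,0,0,0],[60,0,0,0,0,0,0]]'
python3 - <<'E'
from h import *
d=eyes.snapshot("wrist"); print(sensors.get_state()["tool_pos"])
hsv=cv2.cvtColor(d["color"],cv2.COLOR_BGR2HSV)
m=cv2.inRange(hsv,(108,90,80),(122,255,255)); p=np.argwhere(m)[:,::-1]
w=np.array([unproj(d,*q,.017)[:2] for q in p],np.float32)*1000
k=np.linalg.norm(w-[609,-299],axis=1)<45; r=cv2.minAreaRect(w[k]); print(k.sum(),r)
c=np.array(r[0])/1000; 
for a in(18,r[2],r[2]+90): print(a,totool([*c,.010],np.radians(a-90)))
cv2.imwrite("pics/w9.png",d["color"])
E
```

```text
clock: 13.18
tool_pos: [0.6084, -0.2997, 0.1599]
tcp_rot: [[-0.0, 0.319, -0.948], [0.0, -0.948, -0.319], [-1.0, -0.0, 0.0]]
contact_force: [0.2, 0.1, -0.1]
opening: 0.0597
clock: 13.43
tool_pos: [0.6081, -0.2994, 0.1594]
tcp_rot: [[-0.001, 0.319, -0.948], [0.001, -0.948, -0.319], [-1.0, -0.001, 0.0]]
contact_force: [-0.5, 0.1, -1.1]
opening: 0.0602
[ 0.60835499 -0.29878722  0.15964025]
256 ((615.3141479492188, -296.5837097167969), (75.00491333007812, 34.14563751220703), 19.421579360961914)
18 [[149.6, 0.2, -7.3], [0.011, 0.0, 0.001]]
19.421579360961914 [[149.6, 0.2, -7.3], [-0.014, 0.0, 0.001]]
109.42157936096191 [[149.6, 0.2, -7.3], [1.557, 0.001, 0.0]]
```

View pics/w9.png

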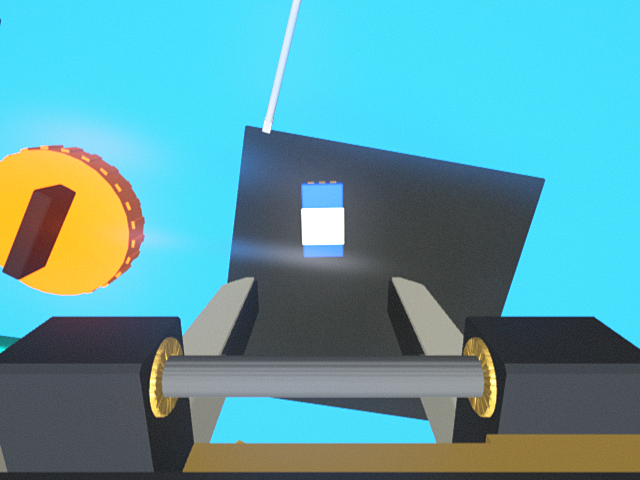

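The blue pack spans v 183–257 at u=323, exactly where the yellow one was when centred. The fitted 75 mm length is contaminated by other pixels, so I'll go straight down and carry it to the pot. It lands on the yellow pack, so contact should come at about z 0.037.

```bash
python3 -m creep '[[60,30,0,0,0,0,0],[60,60,0,0,0,0,0],[60,90,0,0,0,0,0],[60,120,0,0,0,0,0],[60,140,0,0,0,0,0],[60,147,0,0,0,0,0],[60,150,0,0,0,0,0],[60,150,0,0,0,0,0],[60,150,0,0,0,0,0]]' 25
python3 -m creep '[[28,0,0,0,0,0,0],[28,0,0,0,0,0,0],[28,0,0,0,0,0,0],[28,0,0,0,0,0,0],[28,0,0,0,0,0,0],[28,0,0,0,0,0,0]]'
python3 -m creep '[[28,-20,0,0,0,0,0],[28,-50,0,0,0,0,0],[28,-90,0,0,0,0,0],[28,-130,0,0,0,0,0],[28,-160,0,0,0,0,0],[28,-160,0,0,0,0,0]]'
python3 - <<'E'
from h import *
print(totool([.613,.0735,.165],np.radians(-48.5)))
E
```

```text
clock: 14.23
tool_pos: [0.6091, -0.2986, 0.0114]
tcp_rot: [[0.001, 0.32, -0.947], [-0.0, -0.947, -0.32], [-1.0, 0.001, -0.001]]
contact_force: [0.3, -0.6, -0.6]
opening: 0.0599
clock: 14.73
tool_pos: [0.6092, -0.2988, 0.0118]
tcp_rot: [[0.002, 0.32, -0.947], [-0.001, -0.947, -0.32], [-1.0, 0.001, -0.001]]
contact_force: [-1.6, -0.3, 3.0]
opening: 0.0334
clock: 15.23
tool_pos: [0.6107, -0.2996, 0.1796]
tcp_rot: [[0.01, 0.32, -0.947], [-0.005, -0.947, -0.32], [-1.0, 0.008, -0.008]]
contact_force: [0.1, -0.9, -0.2]
opening: 0.0333
[[12.8, -352.9, -121.5], [-0.399, -0.006, -0.009]]
```

```bash
python3 -m creep '[[28,0,-37,-13,-0.05,0,0],[28,0,-74,-26,-0.1,0,0],[28,0,-111,-39,-0.15,0,0],[28,0,-148,-52,-0.2,0,0],[28,0,-185,-65,-0.25,0,0],[28,0,-222,-78,-0.3,-0.006,-0.009],[28,0,-259,-91,-0.35,-0.006,-0.009],[28,5,-296,-104,-0.4,-0.006,-0.009],[28,10,-333,-115,-0.4,-0.006,-0.009],[28,13,-353,-121.5,-0.4,-0.006,-0.009]]'
python3 -m creep '[[28,0,0,0,0,0,0],[28,0,0,0,0,0,0],[28,0,0,0,0,0,0]]'
python3 - <<'E'
from h import *
print(totool([.613,.0725,.042],np.radians(-48.5)))
E
```

```text
clock: 16.07
tool_pos: [0.6122, 0.0771, 0.1639]
tcp_rot: [[-0.001, 0.665, -0.747], [0.001, -0.747, -0.665], [-1.0, -0.001, 0.0]]
contact_force: [-0.6, -0.3, -0.9]
opening: 0.0338
clock: 16.32
tool_pos: [0.6122, 0.0766, 0.1637]
tcp_rot: [[-0.001, 0.665, -0.747], [0.0, -0.747, -0.665], [-1.0, -0.001, 0.001]]
contact_force: [0.4, -0.2, 0.1]
opening: 0.0334
[[121.7, 3.6, 2.1], [0.004, 0.001, 0.001]]
```

```bash
python3 -m creep '[[28,0,3.6,2,0,0,0],[28,20,3.6,2,0,0,0],[28,40,3.6,2,0,0,0],[28,60,3.6,2,0,0,0],[28,80,3.6,2,0,0,0],[28,100,3.6,2,0,0,0],[28,117,3.6,2,0,0,0],[28,122,3.6,2,0,0,0],[28,122,3.6,2,0,0,0],[28,122,3.6,2,0,0,0]]'
python3 -m creep '[[28,2,0,0,0,0,0],[28,3.5,0,0,0,0,0],[28,3.5,0,0,0,0,0],[28,3.5,0,0,0,0,0]]'
python3 -m creep '[[28,2,0,0,0,0,0],[28,2,0,0,0,0,0],[28,2,0,0,0,0,0]]'
```

```text
clock: 17.15
tool_pos: [0.6135, 0.0718, 0.0425]
tcp_rot: [[-0.0, 0.665, -0.747], [0.0, -0.747, -0.665], [-1.0, -0.0, 0.0]]
contact_force: [0.5, 0.3, -0.7]
opening: 0.0331
clock: 17.48
tool_pos: [0.6137, 0.0717, 0.0395]
tcp_rot: [[0.0, 0.665, -0.747], [0.0, -0.747, -0.665], [-1.0, 0.0, -0.0]]
contact_force: [-0.3, 0.1, -0.3]
opening: 0.0338
clock: 17.73
tool_pos: [0.6139, 0.0719, 0.0378]
tcp_rot: [[0.001, 0.665, -0.747], [0.0, -0.747, -0.665], [-1.0, 0.0, -0.001]]
contact_force: [0.3, -0.2, 3.1]
opening: 0.033
```

Contact at 3 N with blue resting on yellow. Releasing it, then I'll rise to z≈0.233 with the yaw I'll use for the lid (-102°) to measure the rim precisely.

```bash
python3 -m creep '[[37,0,0,0,0,0,0],[40,0,0,0,0,0,0],[40,0,0,0,0,0,0],[40,0,0,0,0,0,0],[40,-10,0,0,0,0,0],[40,-30,0,0,0,0,0],[40,-60,0,0,0,0,0],[40,-100,0,0,0,0,0],[40,-140,0,0,0,0,0],[40,-170,0,0,0,0,0]]'
python3 - <<'E'
from h import *
print(totool([.613,.0735,.235],np.radians(-102)))
E
```

```text
clock: 18.57
tool_pos: [0.6138, 0.0718, 0.2123]
tcp_rot: [[0.004, 0.665, -0.747], [0.0, -0.747, -0.665], [-1.0, 0.002, -0.003]]
contact_force: [-0.5, -0.3, 0.6]
opening: 0.0396
[[-22.7, -1.8, -0.6], [0.937, -0.004, -0.001]]
```

```bash
python3 -m creep '[[80,-10,-2,0,0.12,0,0],[80,-23,-2,0,0.24,0,0],[80,-23,-2,0,0.36,0,0],[80,-23,-2,0,0.48,0,0],[80,-23,-2,0,0.6,0,0],[80,-23,-2,0,0.72,0,0],[80,-23,-2,0,0.84,0,0],[80,-23,-2,0,0.935,0,0],[80,-23,-2,0,0.935,0,0],[80,-23,-2,0,0.935,0,0]]'
python3 -m creep '[[80,0,0,0,0,0,0],[80,0,0,0,0,0,0]]'
python3 - <<'E'
from h import *
d=eyes.snapshot("wrist"); s=sensors.get_state(); print(s["tool_pos"],s["tcp_rot"][:,1])
np.savez("pot.npz",**d); cv2.imwrite("pics/w10.png",d["color"])
p=proj(d,[.613,.0735,.1]).astype(int); print(p)
x0,y0=p[0]-80,p[1]-60
crop(d,"pics/w10.png",x0,y0,x0+160,y0+120,5,[proj(d,[.613+r*np.cos(a),.0735+r*np.sin(a),.1]) for r in(.044,.047) for a in np.arange(0,6.28,.3)])
E
```

```text
clock: 19.4
tool_pos: [0.6124, 0.0733, 0.2359]
tcp_rot: [[0.004, -0.203, -0.979], [0.0, -0.979, 0.203], [-1.0, -0.001, -0.004]]
contact_force: [-0.1, 0.0, 0.6]
opening: 0.0801
clock: 19.57
tool_pos: [0.6123, 0.0733, 0.2362]
tcp_rot: [[0.004, -0.201, -0.98], [0.001, -0.98, 0.201], [-1.0, -0.001, -0.004]]
contact_force: [0.7, -0.7, 0.2]
opening: 0.0801
[0.61233833 0.07327577 0.23609508] [-0.2013374  -0.97952097 -0.00138254]
[321 224]
```

View pics/w10.png

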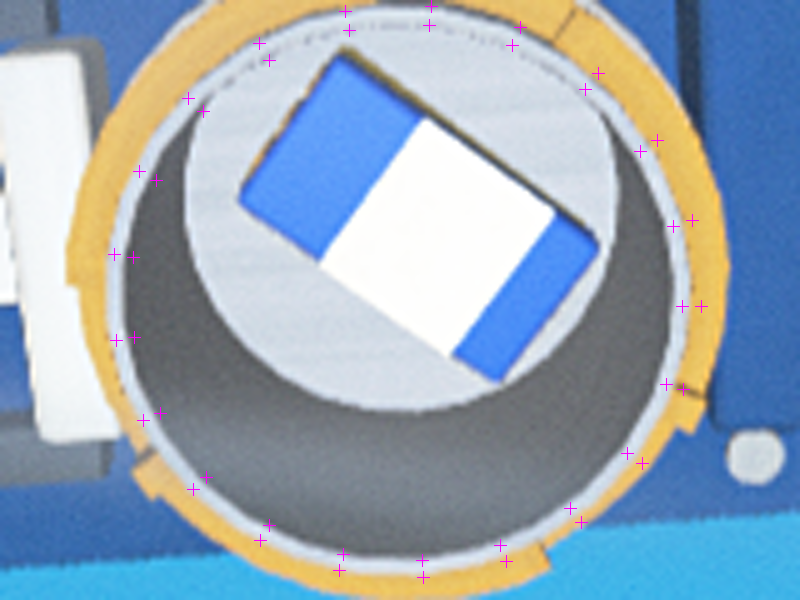

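The blue pack lies flat on top of the yellow one. The inner rim spans crop x 125–672 and y 22–557, about 1.5 mm left and 0.5 mm up of prediction, so the pot axis in the wrist frame is (0.6138,0.0748). Next I'll measure the lid at the same relative height and yaw.

```bash
python3 -m creep '[[60,0,36,8,0,0,0],[60,10,72,15,0,0,0],[60,30,108,23,0,0,0],[60,50,144,30,0,0,0],[60,73,181,38,0,0,0.004],[60,73,181,38,0,0,0.004],[60,73,181,38,0,0,0.004],[60,73,181,38,0,0,0.004],[60,73,181,38,0,0,0.004]]'
python3 - <<'E'
from h import *
d=eyes.snapshot("wrist"); s=sensors.get_state(); print(s["tool_pos"],s["tcp_rot"][:,1])
c=[.538,-.097]
p=proj(d,[*c,.027]).astype(int); print(p); x0,y0=max(p[0]-100,0),max(p[1]-75,0)
b=[np.array(c)+i*.036*np.array([np.cos(-.209),np.sin(-.209)])+j*.007*np.array([np.sin(.209),np.cos(.209)]) for i in(-1,1) for j in(-1,1)]
crop(d,"pics/w11.png",x0,y0,x0+200,y0+150,4,[proj(d,[c[0]+.0615*np.cos(a),c[1]+.0615*np.sin(a),.027]) for a in np.arange(0,6.28,.3)]+[proj(d,[*q,.057]) for q in b])
E
```

```text
clock: 20.37
tool_pos: [0.5398, -0.0956, 0.1638]
tcp_rot: [[0.005, -0.2, -0.98], [-0.003, -0.98, 0.2], [-1.0, 0.002, -0.006]]
contact_force: [-0.2, -0.6, -1.1]
opening: 0.0598
[ 0.53984053 -0.0954134   0.16378363] [-0.19982083 -0.97982949  0.00241031]
[323 226]
```

View pics/w11.png

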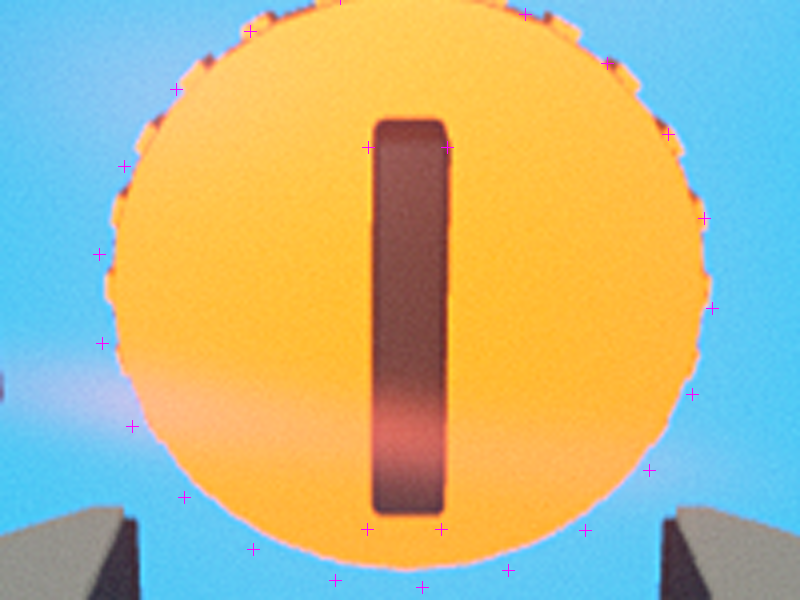

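The bar is vertical in the image, so the yaw is matched, and it sits 2.4 mm up and 0.5 mm right of prediction. The lid axis is therefore (0.5403,-0.0978). I'll grip the bar low, at z 0.036.

```bash
python3 -m creep '[[60,0,2.3,-1,0,0,0],[60,30,2.3,-1,0,0,0],[60,60,2.3,-1,0,0,0],[60,90,2.3,-1,0,0,0],[60,110,2.3,-1,0,0,0],[60,122,2.3,-1,0,0,0],[60,127,2.3,-1,0,0,0],[60,127,2.3,-1,0,0,0],[60,127,2.3,-1,0,0,0]]' 30
python3 - <<'E'
from h import *
print(totool([.5403,-.0978,.036],np.radians(-102)))
E
python3 -m creep '[[30,0,0,0,0,0,0],[10,0,0,0,0,0,0],[10,0,0,0,0,0,0],[10,0,0,0,0,0,0],[10,0,0,0,0,0,0],[10,0,0,0,0,0,0],[10,0,0,0,0,0,0],[10,0,0,0,0,0,0]]'
python3 -m creep '[[10,-30,0,0,0,0,0],[10,-60,0,0,0,0,0],[10,-90,0,0,0,0,0],[10,-120,0,0,0,0,0],[10,-130,0,0,0,0,0],[10,-130,0,0,0,0,0],[10,-130,0,0,0,0,0]]'
python3 - <<'E'
from h import *
d=eyes.snapshot("wrist"); s=sensors.get_state(); t=s["tool_pos"];R=s["tcp_rot"]; print(t,R.tolist())
cv2.imwrite("pics/w12.png",d["color"]); 
for z in(-.036,-.009,.0):
    P=t+R@[ -(.057-.036),0,0]; 
c=t+R@np.array([-.021,0,0])
print("bar top ends pred",proj(d,c+R@[0,0,.036]),proj(d,c-R@[0,0,.036]),totool([.6138,.0748,.165],np.radians(-102)))
E
```

```text
clock: 21.17
tool_pos: [0.5417, -0.0983, 0.038]
tcp_rot: [[0.006, -0.199, -0.98], [-0.004, -0.98, 0.199], [-1.0, 0.002, -0.007]]
contact_force: [0.6, -0.2, -0.7]
opening: 0.0599
[[2.0, -0.2, 1.5], [0.009, -0.007, -0.002]]
clock: 21.83
tool_pos: [0.5417, -0.0983, 0.0381]
tcp_rot: [[0.006, -0.2, -0.98], [-0.004, -0.98, 0.199], [-1.0, 0.002, -0.007]]
contact_force: [-1.0, -0.2, 0.2]
opening: 0.0136
clock: 22.42
tool_pos: [0.5407, -0.0978, 0.1668]
tcp_rot: [[0.005, -0.2, -0.98], [-0.004, -0.98, 0.199], [-1.0, 0.002, -0.006]]
contact_force: [0.2, 0.6, -3.0]
opening: 0.0137
[ 0.54029644 -0.09766219  0.16587153] [[0.0039144182039518895, -0.19946573015761368, -0.9798969842911114], [-0.0032513064126434383, -0.9799018509552486, 0.19945373273290362], [-0.9999870530845566, 0.0024052000264998216, -0.00448426985102942]]
bar top ends pred [321.47961735 391.56650618] [321.3899224  232.81995544] [[0.6, -183.7, -37.6], [0.009, -0.004, -0.002]]
```

View pics/w12.png

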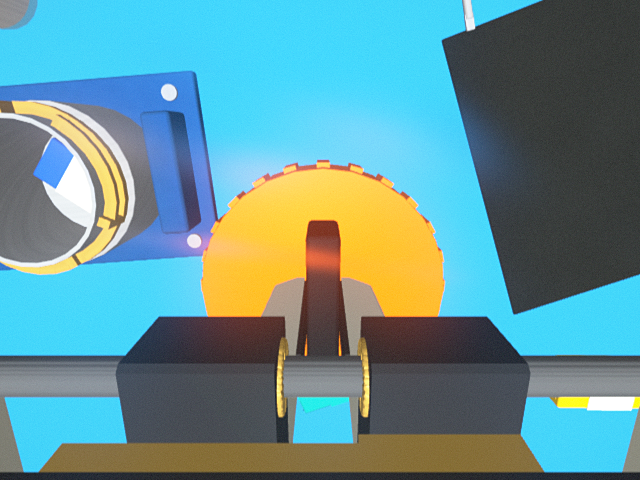

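The lid is held level. The bar is at u≈323 against a predicted 321.5, so there's a camera bias of about 0.7 mm. The lid sits about 1.5 mm along tool z from the TCP, which makes the TCP target over the pot (0.6155,0.0749).

```bash
python3 -m creep '[[10,-5,-30,-7,0,0,0],[10,-5,-60,-14,0,0,0],[10,-5,-90,-21,0,0,0],[10,-5,-120,-28,0,0,0],[10,-5,-150,-34,0,-0.004,-0.002],[10,-5,-175,-38,0,-0.004,-0.002],[10,-5,-184,-39.3,0,-0.004,-0.002],[10,-5,-184,-39.3,0,-0.004,-0.002],[10,-5,-184,-39.3,0,-0.004,-0.002],[10,-5,-184,-39.3,0,-0.004,-0.002]]'
python3 - <<'E'
from h import *
print(totool([.6155,.0749,.138],np.radians(-102)), sensors.get_state()["joint_pos"][5])
E
```

```text
clock: 23.3
tool_pos: [0.615, 0.0739, 0.1697]
tcp_rot: [[-0.001, -0.2, -0.98], [-0.001, -0.98, 0.2], [-1.0, 0.001, 0.001]]
contact_force: [-0.1, -0.1, -1.8]
opening: 0.0139
[[31.7, -1.1, -0.3], [0.008, 0.001, -0.001]] 1.8509335196527381
```

```bash
python3 -m creep '[[10,10,-1,-0.3,0,0,0],[10,20,-1,-0.3,0,0,0],[10,29,-1,-0.3,0,0,0],[10,32,-1,-0.3,0,0,0],[10,32,-1,-0.3,0,0,0],[10,32,-1,-0.3,0,0,0]]'
for i in 1; do python3 -m creep '[[10,2,0,0,0,0,0],[10,2.5,0,0,0,0,0],[10,2.5,0,0,0,0,0]]'; done
python3 -m creep '[[10,2,0,0,0,0,0],[10,2.5,0,0,0,0,0],[10,2.5,0,0,0,0,0]]'
python3 -m creep '[[10,1,0,0,0,0,0],[10,1.5,0,0,0,0,0],[10,1.5,0,0,0,0,0]]'
```

```text
clock: 23.8
tool_pos: [0.6154, 0.0746, 0.1374]
tcp_rot: [[-0.001, -0.2, -0.98], [-0.001, -0.98, 0.2], [-1.0, 0.001, 0.001]]
contact_force: [0.6, -0.0, -2.1]
opening: 0.014
clock: 24.05
tool_pos: [0.6154, 0.0747, 0.1351]
tcp_rot: [[-0.001, -0.2, -0.98], [-0.001, -0.98, 0.2], [-1.0, 0.001, 0.001]]
contact_force: [-0.3, 0.0, -2.4]
opening: 0.0137
clock: 24.3
tool_pos: [0.6154, 0.0746, 0.1324]
tcp_rot: [[-0.001, -0.2, -0.98], [-0.001, -0.98, 0.2], [-1.0, 0.001, 0.001]]
contact_force: [-0.3, -0.3, -1.4]
opening: 0.0135
clock: 24.55
tool_pos: [0.6155, 0.0747, 0.1315]
tcp_rot: [[-0.001, -0.2, -0.98], [-0.001, -0.98, 0.2], [-1.0, 0.001, 0.0]]
contact_force: [-2.2, -0.5, 3.9]
opening: 0.0139
```

Contact came at z 0.1315, so the lid origin is 83.5 mm above the pot's origin and its lugs are on the ridges. I'll loosen the fingers to a cage, centre on the pot axis and turn anticlockwise.

```bash
python3 -m creep '[[16,0,0,0,0,0,0],[16,0,0,0,0,0,0],[16,0,0,1.5,0,0,0],[16,6,0,1.5,0,0,0],[16,6,0,1.5,0,0,0]]'
python3 -m creep '[[16,0,0,0,-0.08,0,0],[16,0,0,0,-0.16,0,0],[16,0,0,0,-0.24,0,0],[16,0,0,0,-0.32,0,0],[16,0,0,0,-0.4,0,0],[16,0,0,0,-0.4,0,0]]'
python3 - <<'E'
from h import *
s=sensors.get_state(); print(np.round(s["wrist_torque"],2), s["joint_pos"][5])
d=eyes.snapshot("scene"); crop(d,"pics/s13.png",290,250,430,355,5)
E
```

```text
clock: 24.97
tool_pos: [0.6136, 0.075, 0.1243]
tcp_rot: [[-0.002, -0.2, -0.98], [-0.001, -0.98, 0.2], [-1.0, 0.001, 0.002]]
contact_force: [0.1, 0.6, -0.2]
opening: 0.0163
clock: 25.47
tool_pos: [0.6138, 0.075, 0.1245]
tcp_rot: [[-0.001, 0.201, -0.98], [-0.001, -0.98, -0.201], [-1.0, 0.001, 0.001]]
contact_force: [0.1, 0.1, 4.7]
opening: 0.0162
[ 0.04  0.15 -0.18] 1.449208813410169
```

View pics/s13.png

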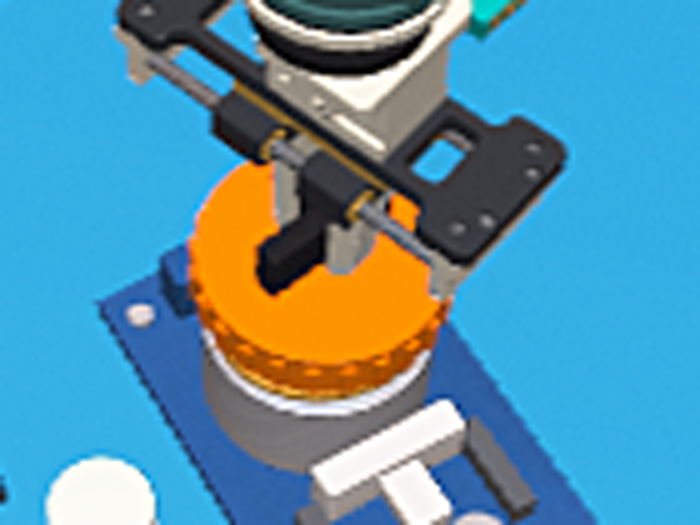

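The picture shows the caged bar turned, with the lid still on the ridges. That's the last of my 16 views, so from here I'll track the lid's height numerically from its lower edge in the scene image, plus force and torque.

```bash
cat >lid.py <<'E'
from h import *
def edge():
    d=eyes.snapshot("scene"); hsv=cv2.cvtColor(d["color"],cv2.COLOR_BGR2HSV)
    m=cv2.inRange(hsv,(5,150,120),(14,255,255)) # lid orange, upper part
    u0=int(round(proj(d,[.614,.075,.1])[0])); m2=cv2.inRange(hsv,(3,190,60),(14,255,255))
    v=[np.max(np.where(m2[240:345,u])[0])+240 for u in range(u0-20,u0+21)]
    n=np.where(m2[240:345,280:430].any(1))[0]
    # predicted v of the lowest skirt point for a few heights (mm over the pot)
    dr=np.array([d["xyz"][0]-.614,d["xyz"][1]-.075]); dr/=np.linalg.norm(dr)
    pr={h:round(proj(d,np.r_[np.array([.614,.075])+.0605*dr,.01+h/1000])[1],1) for h in(84,74,69)}
    s=sensors.get_state()
    print("edge v mean",np.mean(np.sort(v)[-12:]).round(2),"bottom",n.max()+240,"pred",pr,"tz",np.round(s["wrist_torque"],2),"F",np.round(s["contact_force"],1),"z",s["tool_pos"][2].round(4),"op",s["opening"].round(4),"yaw",np.degrees(np.arctan2(s["tcp_rot"][1,1],s["tcp_rot"][0,1])).round(1),"j6",s["joint_pos"][5].round(2))
if __name__=="__main__": edge()
E
python3 lid.py
python3 -m creep '[[16,0,0,0,-0.08,0,0],[16,0,0,0,-0.16,0,0],[16,0,0,0,-0.24,0,0],[16,0,0,0,-0.24,0,0]]' | grep force; python3 lid.py
python3 -m creep '[[16,0,0,0,-0.08,0,0],[16,0,0,0,-0.16,0,0],[16,0,0,0,-0.24,0,0],[16,0,0,0,-0.24,0,0]]'| grep force; python3 lid.py
```

```text
contact_force: [-0.5, 0.9, 5.7]
contact_force: [-0.0, -0.6, -0.9]Traceback (most recent call last):
  File "lid.py", line 13, in <module>
    if __name__=="__main__": edge()
                             ~~~~^^
  File "lid.py", line 12, in edge
    print("edge v mean",np.mean(np.sort(v)[-12:]).round(2),"bottom",n.max()+240,"pred",pr,"tz",np.round(s["wrist_torque"],2),"F",np.round(s["contact_force"],1),"z",s["tool_pos"][2].round(4),"op",s["opening"].round(4),"yaw",np.degrees(np.arctan2(s["tcp_rot"][1,1],s["tcp_rot"][0,1])).round(1),"j6",s["joint_pos"][5].round(2))
                                                                                                                                                                                                   ^^^^^^^^^^^^^^^^^^
AttributeError: 'float' object has no attribute 'round'
Traceback (most recent call last):
  File "lid.py", line 13, in <module>
    if __name__=="__main__": edge()
                             ~~~~^^
  File "lid.py", line 12, in edge
    print("edge v mean",np.mean(np.sort(v)[-12:]).round(2),"bottom",n.max()+240,"p
[... 586 characters left out ...]
    if __name__=="__main__": edge()
                             ~~~~^^
  File "lid.py", line 12, in edge
    print("edge v mean",np.mean(np.sort(v)[-12:]).round(2),"bottom",n.max()+240,"pred",pr,"tz",np.round(s["wrist_torque"],2),"F",np.round(s["contact_force"],1),"z",s["tool_pos"][2].round(4),"op",s["opening"].round(4),"yaw",np.degrees(np.arctan2(s["tcp_rot"][1,1],s["tcp_rot"][0,1])).round(1),"j6",s["joint_pos"][5].round(2))
                                                                                                                                                                                                   ^^^^^^^^^^^^^^^^^^
AttributeError: 'float' object has no attribute 'round'
```

```bash
sed -i 's/s\["opening"\].round(4)/round(s["opening"],4)/' lid.py; python3 lid.py
```

```text
edge v mean 329.17 bottom 330 pred {84: np.float64(329.4), 74: np.float64(331.6), 69: np.float64(332.7)} tz [0.09 0.23 0.  ] F [-0.4  0.9 -0.8] z 0.1244 op 0.0162 yaw -51.6 j6 0.98
```

```bash
for i in 1; do python3 -m creep '[[16,0,0,0,-0.08,0,0],[16,0,0,0,-0.16,0,0],[16,0,0,0,-0.16,0,0]]' | grep force; python3 lid.py; done
python3 -m creep '[[16,0,0,0,-0.08,0,0],[16,0,0,0,-0.16,0,0],[16,0,0,0,-0.16,0,0]]' | grep force; python3 lid.py
python3 -m creep '[[16,0,0,0,-0.08,0,0],[16,0,0,0,-0.16,0,0],[16,0,0,0,-0.16,0,0]]' | grep force; python3 lid.py
```

```text
contact_force: [-0.8, 0.6, 1.0]
edge v mean 329.17 bottom 330 pred {84: np.float64(329.4), 74: np.float64(331.6), 69: np.float64(332.7)} tz [-0.04  0.06 -0.03] F [-0.6  0.6  0.1] z 0.1243 op 0.016 yaw -42.7 j6 0.83
contact_force: [1.5, 0.6, 0.2]
edge v mean 329.08 bottom 330 pred {84: np.float64(329.4), 74: np.float64(331.6), 69: np.float64(332.7)} tz [-0.01 -0.2  -0.18] F [ 2.  -0.   0.8] z 0.1244 op 0.0167 yaw -33.8 j6 0.67
contact_force: [2.5, 3.2, -0.1]
edge v mean 329.0 bottom 329 pred {84: np.float64(329.4), 74: np.float64(331.6), 69: np.float64(332.7)} tz [ 0.5  -0.33 -0.82] F [2.4 2.8 0.7] z 0.1244 op 0.0175 yaw -25.0 j6 0.52
```

Torque has risen to 0.82 N m, so the lid is against a stop. I'll back off a little and probe the lid's height with the fingertips.

```bash
python3 -m creep '[[18,0,0,0,0.08,0,0],[18,0,0,0,0.1,0,0],[18,2,0,0,0.1,0,0],[18,2,0,0,0.1,0,0]]' | grep -E "force|tool_pos"
python3 -m creep '[[18,2,0,0,0,0,0],[18,2,0,0,0,0,0],[18,2,0,0,0,0,0]]'| grep -E "force|tool_pos"
python3 -m creep '[[18,2,0,0,0,0,0],[18,2,0,0,0,0,0],[18,2,0,0,0,0,0]]'| grep -E "force|tool_pos"
python3 -m creep '[[18,2,0,0,0,0,0],[18,2,0,0,0,0,0],[18,2,0,0,0,0,0]]'| grep -E "force|tool_pos"; python3 lid.py
```

```text
tool_pos: [0.6138, 0.0751, 0.1219]
contact_force: [0.2, -0.1, 0.7]
tool_pos: [0.6137, 0.075, 0.1197]
contact_force: [0.5, 0.8, 0.0]
tool_pos: [0.6137, 0.075, 0.1175]
contact_force: [-0.2, -0.2, 0.1]
tool_pos: [0.6136, 0.0749, 0.1153]
contact_force: [0.4, 0.1, -0.8]
edge v mean 329.25 bottom 330 pred {84: np.float64(329.4), 74: np.float64(331.6), 69: np.float64(332.7)} tz [-0.14  0.06  0.  ] F [ 0.4 -0.1 -0.4] z 0.1154 op 0.0176 yaw -30.7 j6 0.62
```

There's no contact down to z 0.115, so the lid top is below that, meaning under 78 mm over the pot: it has dropped into the gap. Now I'll screw it clockwise, still caged.

```bash
python3 -m creep '[[16,2,0,0,0,0,0],[16,2,0,0,0.1,0,0],[16,2,0,0,0.2,0,0],[16,2,0,0,0.3,0,0],[16,2,0,0,0.4,0,0],[16,2,0,0,0.4,0,0]]' | grep -E "force|tool_pos"; python3 lid.py
python3 -m creep '[[16,0,0,0,0.1,0,0],[16,0,0,0,0.2,0,0],[16,0,0,0,0.3,0,0],[16,0,0,0,0.4,0,0],[16,0,0,0,0.4,0,0]]'| grep -E "force|tool_pos"; python3 lid.py
```

```text
tool_pos: [0.6136, 0.075, 0.1134]
contact_force: [-1.0, -0.5, 0.0]
edge v mean 329.25 bottom 330 pred {84: np.float64(329.4), 74: np.float64(331.6), 69: np.float64(332.7)} tz [-0.04  0.12  0.05] F [-0.4  0.5  0.5] z 0.1134 op 0.0159 yaw -53.5 j6 1.01
tool_pos: [0.6136, 0.075, 0.1134]
contact_force: [-0.6, -0.0, 0.0]
edge v mean 329.17 bottom 330 pred {84: np.float64(329.4), 74: np.float64(331.6), 69: np.float64(332.7)} tz [0.03 0.15 0.  ] F [ 0.4  0.4 -0.6] z 0.1134 op 0.016 yaw -76.2 j6 1.41
```

```bash
python3 -m creep '[[16,1,0,0,0.1,0,0],[16,2,0,0,0.2,0,0],[16,2,0,0,0.3,0,0],[16,2,0,0,0.3,0,0]]' | grep -E "force|tool_pos"; python3 lid.py
python3 -m creep '[[16,0,0,0,0.1,0,0],[16,0,0,0,0.2,0,0],[16,0,0,0,0.2,0,0]]'| grep -E "force|tool_pos"; python3 lid.py
python3 -m creep '[[16,0,0,0,0.1,0,0],[16,0,0,0,0.15,0,0],[16,0,0,0,0.15,0,0]]'| grep -E "force|tool_pos"; python3 lid.py
```

```text
tool_pos: [0.6144, 0.0751, 0.113]
contact_force: [1.1, -0.3, 10.4]
edge v mean 329.58 bottom 330 pred {84: np.float64(329.4), 74: np.float64(331.6), 69: np.float64(332.7)} tz [0.01 0.17 0.18] F [ 0.2 -0.8 10.8] z 0.113 op 0.0167 yaw -93.1 j6 1.71
tool_pos: [0.6146, 0.0751, 0.1134]
contact_force: [0.5, -0.6, 3.1]
edge v mean 330.0 bottom 330 pred {84: np.float64(329.4), 74: np.float64(331.6), 69: np.float64(332.7)} tz [0.04 0.06 0.01] F [ 0.3 -0.4  1.5] z 0.1134 op 0.0162 yaw -104.2 j6 1.9
tool_pos: [0.6144, 0.0751, 0.1132]
contact_force: [0.5, -0.1, -0.6]
edge v mean 329.92 bottom 330 pred {84: np.float64(329.4), 74: np.float64(331.6), 69: np.float64(332.7)} tz [0.06 0.12 0.02] F [-0.  -0.5 -0.7] z 0.1132 op 0.0163 yaw -112.5 j6 2.04
```

```bash
python3 -m creep '[[16,0,0,0,0.1,0,0],[16,0,0,0,0.2,0,0],[16,0,0,0,0.2,0,0]]' | grep -E "force|tool_pos"; python3 lid.py
python3 -m creep '[[16,0,0,0,0.1,0,0],[16,0,0,0,0.2,0,0],[16,0,0,0,0.2,0,0]]'| grep -E "force|tool_pos"; python3 lid.py
python3 -m creep '[[16,0,0,0,0.1,0,0],[16,0,0,0,0.15,0,0],[16,0,0,0,0.15,0,0]]'| grep -E "force|tool_pos"; python3 lid.py
```

```text
tool_pos: [0.6144, 0.0751, 0.1129]
contact_force: [-1.1, 0.2, 0.5]
edge v mean 330.17 bottom 331 pred {84: np.float64(329.4), 74: np.float64(331.6), 69: np.float64(332.7)} tz [ 0.07  0.18 -0.01] F [ 1.1 -0.1  0.3] z 0.113 op 0.016 yaw -123.6 j6 2.24
tool_pos: [0.6143, 0.0751, 0.1129]
contact_force: [-0.5, 0.5, -1.0]
edge v mean 330.42 bottom 331 pred {84: np.float64(329.4), 74: np.float64(331.6), 69: np.float64(332.7)} tz [0.09 0.15 0.05] F [-0.6  0.7  0.1] z 0.113 op 0.0161 yaw -134.7 j6 2.43
tool_pos: [0.6144, 0.0751, 0.1129]
contact_force: [-0.5, -0.6, -0.1]
edge v mean 330.83 bottom 331 pred {84: np.float64(329.4), 74: np.float64(331.6), 69: np.float64(332.7)} tz [ 0.1   0.1  -0.01] F [ 0.8 -0.3  0.7] z 0.113 op 0.0162 yaw -142.9 j6 2.57
```

```bash
python3 -m creep '[[16,1.5,0,0,0.06,0,0],[16,1.5,0,0,0.12,0,0],[16,1.5,0,0,0.12,0,0]]' | grep -E "force|tool_pos"; python3 lid.py
python3 -m creep '[[16,1.5,0,0,0.06,0,0],[16,1.5,0,0,0.1,0,0],[16,1.5,0,0,0.1,0,0]]' | grep -E "force|tool_pos"; python3 lid.py
```

```text
tool_pos: [0.6146, 0.0751, 0.112]
contact_force: [-0.1, -0.6, 3.3]
edge v mean 331.0 bottom 331 pred {84: np.float64(329.4), 74: np.float64(331.6), 69: np.float64(332.7)} tz [0.   0.16 0.06] F [ 0.3 -0.6  4.2] z 0.112 op 0.0165 yaw -149.4 j6 2.69
tool_pos: [0.6152, 0.075, 0.1118]
contact_force: [-0.0, -0.9, 9.6]
edge v mean 331.08 bottom 332 pred {84: np.float64(329.4), 74: np.float64(331.6), 69: np.float64(332.7)} tz [-0.14  0.28  0.25] F [-1.  -2.   9.5] z 0.1117 op 0.0163 yaw -154.9 j6 2.78
```

The tips meet the lid top at about 0.112, which corresponds to about 75 mm, not clearly home. I'll open, rise clear and measure the lid's pose (height and tilt) by fitting its silhouette in all three cameras.

```bash
python3 -m creep '[[30,-2,0,0,-0.05,0,0],[40,-4,0,0,-0.05,0,0],[50,-10,0,0,-0.05,0,0],[60,-40,0,0,-0.1,0,0],[60,-80,0,0,-0.2,0,0],[60,-120,0,0,-0.3,0,0],[60,-150,0,0,-0.4,0,0],[60,-150,0,0,-0.4,0,0],[60,-150,0,0,-0.4,0,0]]'
cat >fit.py <<'E'
from h import *
from scipy.optimize import least_squares
def masks():
    out=[]
    for n in("top","scene","wrist"):
        d=eyes.snapshot(n); hsv=cv2.cvtColor(d["color"],cv2.COLOR_BGR2HSV)
        m=cv2.inRange(hsv,(3,170,60),(16,255,255)) if n!="wrist" else cv2.inRange(hsv,(3,140,90),(21,255,255))
        p=proj(d,[.614,.075,.1]); r=proj(d,[.614,.175,.1])-p; r=int(np.linalg.norm(r)*.85)
        w=np.zeros_like(m); cv2.circle(w,tuple(int(x) for x in p),r,255,-1); m&=w
        m=cv2.morphologyEx(m,cv2.MORPH_OPEN,np.ones((3,3)))
        c=max(cv2.findContours(m,cv2.RETR_EXTERNAL,cv2.CHAIN_APPROX_NONE)[0],key=cv2.contourArea)
        h=cv2.convexHull(c)[:,0]; out.append((n,d,h.astype(np.float32),m)); cv2.imwrite(f"pics/m_{n}.png",m)
    return out
def sil(d,q,H=.027,r=.061):
    x,y,z,a,b=q[:5]; n=np.array([a,b,1.]);n/=np.linalg.norm(n)
    e=np.cross([0,1,0],n);e/=np.linalg.norm(e);f=np.cross(n,e); c=np.array([x,y,z])
    P=[c+n*k+r*(np.cos(t)*e+np.sin(t)*f) for k in(0,H) for t in np.arange(0,6.28,.1)]
    return cv2.convexHull(np.array([proj(d,p) for p in P],np.float32))
def res(q,M):
    o=[]
    for i,(n,d,h,m) in enumerate(M):
        s=sil(d,q); off=q[5+2*i:7+2*i] if len(q)>5 else (0,0)
        o+= [cv2.pointPolygonTest(s,(float(u-off[0]),float(v-off[1])),True) for u,v in h]
    return np.array(o)
if __name__=="__main__":
    M=masks()
    for n,d,h,m in M: print(n,len(h),cv2.contourArea(h), cv2.contourArea(sil(d,[.614,.075,.08,0,0])))
    for sel in(M,M[:2],M[1:]):
        r=least_squares(res,[.614,.075,.082,0,0],args=(sel,),loss="soft_l1",diff_step=1e-3,x_scale=[.01,.01,.01,.1,.1])
        print([m[0] for m in sel],"xyz mm",np.round(r.x[:3]*1000,1),"tilt deg",np.round(np.degrees(r.x[3:5]),2),"rms px",np.sqrt(np.mean(res(r.x,sel)**2)).round(2),"height over pot",(r.x[2]*1000-10).round(1))
E
python3 fit.py
```

```text
clock: 32.67
tool_pos: [0.6152, 0.0752, 0.2639]
tcp_rot: [[0.007, -0.668, -0.744], [-0.0, -0.744, 0.668], [-1.0, -0.004, -0.005]]
contact_force: [0.6, 0.4, -0.8]
opening: 0.0596Traceback (most recent call last):
  File "fit.py", line 26, in <module>
    M=masks()
  File "fit.py", line 11, in masks
    c=max(cv2.findContours(m,cv2.RETR_EXTERNAL,cv2.CHAIN_APPROX_NONE)[0],key=cv2.contourArea)
ValueError: max() iterable argument is empty
```

```bash
python3 - <<'E'
s=open("fit.py").read()
s=s.replace("        c=max(","        cs=cv2.findContours(m,cv2.RETR_EXTERNAL,cv2.CHAIN_APPROX_NONE)[0]\n        if not cs or max(map(cv2.contourArea,cs))<300: continue\n        c=max(").replace("for sel in(M,M[:2],M[1:]):","for sel in[M]+[[m] for m in M]:")
open("fit.py","w").write(s)
E
python3 fit.py
```

```text
wrist 41 15553.0 16245.255949569051
['wrist'] xyz mm [614.2  76.   73.2] tilt deg [ 0.58 -1.61] rms px 0.26 height over pot 63.2
['wrist'] xyz mm [614.2  76.   73.2] tilt deg [ 0.58 -1.61] rms px 0.26 height over pot 63.2
```

```bash
python3 -m creep '[[60,0,35,-3,0,0,0],[60,0,70,-6,-0.1,0,0],[60,0,105,-10,-0.2,0,0],[60,0,140,-14,-0.3,0,0],[60,0,175,-18,-0.4,0,0],[60,0,210,-22,-0.4,0,0],[60,0,245,-25,-0.4,0,0],[60,0,277,-27,-0.4,0,0],[60,0,277,-27,-0.4,0,0]]'
python3 fit.py
```

```text
clock: 33.62
tool_pos: [0.4464, -0.1519, 0.2594]
tcp_rot: [[-0.0, -0.33, -0.944], [-0.002, -0.944, 0.33], [-1.0, 0.002, -0.0]]
contact_force: [-0.2, -0.2, -0.8]
opening: 0.0599
wrist 24 9195.5 22913.952022632842
['wrist'] xyz mm [615.   77.5  76.4] tilt deg [0.52 2.72] rms px 0.3 height over pot 66.4
['wrist'] xyz mm [615.   77.5  76.4] tilt deg [0.52 2.72] rms px 0.3 height over pot 66.4
```

```bash
sed -i 's/(3,170,60),(16,255,255)) if n!="wrist"/(3,140,60),(20 if n=="top" else 17,255,255)) if n!="wrist"/' fit.py
python3 - <<'E'
from h import *
for n in("top","scene"):
    d=eyes.snapshot(n); hsv=cv2.cvtColor(d["color"],cv2.COLOR_BGR2HSV); p=proj(d,[.614,.075,.105]).astype(int); print(n,p,[hsv[p[1]+j,p[0]+i].tolist() for i in(-18,-10,0,10) for j in(-8,8,)])
E
python3 fit.py
```

```text
top [229 203] [[18, 165, 247], [19, 165, 248], [18, 166, 247], [110, 42, 36], [16, 172, 254], [19, 163, 247], [120, 17, 76], [19, 163, 247]]
scene [353 303] [[17, 255, 252], [17, 255, 252], [170, 19, 40], [17, 255, 252], [106, 90, 37], [17, 255, 252], [18, 255, 255], [17, 255, 252]]
top 25 2166.0 2357.974566580844
scene 26 2014.5 2172.6230916585773
wrist 22 9597.0 22875.356121980585
['top', 'scene', 'wrist'] xyz mm [615.1  76.7  81.7] tilt deg [-2.26 -1.57] rms px 0.89 height over pot 71.7
['top'] xyz mm [620.3  83.1  41.8] tilt deg [ 0.   -6.98] rms px 0.25 height over pot 31.8
['scene'] xyz mm [604.   63.2  54.2] tilt deg [-0.03  0.  ] rms px 0.2 height over pot 44.2
['wrist'] xyz mm [614.9  77.3  75.3] tilt deg [1.05 3.72] rms px 0.39 height over pot 65.3
```

```bash
python3 - <<'E'
s=open("fit.py").read()
s=s.replace('cv2.inRange(hsv,(3,140,60),(20 if n=="top" else 17,255,255))','(cv2.inRange(hsv,(3,130,60),(21,255,255)) if n=="top" else cv2.inRange(hsv,(3,225,60),(20,255,255)))')
s=s.replace("True) for u","True)-.5 for u").replace("r=.061)","r=.0613)")
i=s.index("    for sel in")
s=s[:i]+'''    M=[m for m in M if m[0]!="wrist" or USEW]
    k=len(M); f=lambda q:np.r_[res(q,M),q[5:]*4]
    for fixed in(None,84,74,69):
        x0=np.r_[.614,.075,.082,0,0,np.zeros(2*k)]
        if fixed is None: g,a=f,x0
        else: g,a=(lambda q:f(np.r_[q[:2],.01+fixed/1000,0,0,q[2:]])),np.r_[x0[:2],x0[5:]]
        r=least_squares(g,a,loss="soft_l1",diff_step=1e-3,x_scale=np.r_[[.01]*(2 if fixed else 3),[] if fixed else [.1,.1],np.ones(2*k)])
        print(fixed,"cost",r.cost.round(2),np.round(r.x*1000 if fixed is None else r.x,3).tolist()[:9])
'''
s=s.replace("def masks","import sys\nUSEW=len(sys.argv)>1\ndef masks")
open("fit.py","w").write(s)
E
python3 fit.py; python3 fit.py w
```

```text
top 25 2176.0 2380.522125798976
scene 29 1962.0 2192.4795680851676
wrist 24 9562.0 23050.133549160542
None cost 5.42 [615.371, 75.571, 79.457, -99.678, -67.353, 0.0, 0.0, 0.0, 0.0]
84 cost 56.97 [0.615, 0.077, 0.0, 0.0, 0.0, 0.0]
74 cost 18.96 [0.615, 0.076, 0.0, 0.0, 0.0, 0.0]
69 cost 11.45 [0.614, 0.075, 0.0, 0.0, 0.0, 0.0]
top 26 2179.0 2380.522125798976
scene 29 1961.5 2192.4795680851676
wrist 22 9488.5 23025.898397192672
None cost 15.57 [614.789, 76.761, 81.998, -16.469, -55.354, 0.0, 0.0, 0.0, 0.0]
84 cost 104.53 [0.613, 0.071, 0.0, 0.0, 0.0, 0.0, 0.0, 0.0]
74 cost 23.65 [0.614, 0.075, 0.0, 0.0, 0.0, 0.0, 0.0, 0.0]
69 cost 18.3 [0.615, 0.077, 0.0, 0.0, 0.0, 0.0, 0.0, 0.0]
```

The fits point to a low height, but the mask bias is unresolved. I'll calibrate the same fit on the starting images, where the lid's height (z=0, level) is known.

```bash
cat >fit2.py <<'E'
from fit import sil
from h import *
from scipy.optimize import least_squares
def hull(n,im,d,c):
    hsv=cv2.cvtColor(im,cv2.COLOR_BGR2HSV)
    m=cv2.inRange(hsv,(2,110,50),(22,255,255)) if n=="top" else cv2.inRange(hsv,(2,215,40),(21,255,255))
    p=proj(d,c); r=int(np.linalg.norm(proj(d,np.add(c,[0,.085,0]))-p)); w=np.zeros_like(m); cv2.circle(w,tuple(int(x) for x in p),r,255,-1)
    cs=cv2.findContours(m&w,cv2.RETR_EXTERNAL,cv2.CHAIN_APPROX_NONE)[0]
    return cv2.convexHull(max(cs,key=cv2.contourArea))[:,0].astype(np.float32)
D={n:eyes.snapshot(n) for n in("top","scene")}
def res(q,H,r,off,ins):
    o=[]
    for i,n in enumerate(D):
        s=sil(D[n],q,r=r); o+=[cv2.pointPolygonTest(s,(float(u-off[2*i]),float(v-off[2*i+1])),True)-ins for u,v in H[n]]
    return np.array(o)
def lsq(f,x0,sc): # parameters scaled to O(1)
    sc=np.array(sc); g=lambda y:f(y*sc); return least_squares(g,np.array(x0)/sc+1e-3,loss="soft_l1",diff_step=None,jac=lambda y:np.array([(g(y+e)-g(y-e))/.4 for e in np.eye(len(sc))*.2]).T)
c0=[.540,-.0978,.013]
H0={n:hull(n,cv2.imread(f"pics/{n}0.png"),D[n],c0) for n in D}
r0=lsq(lambda x:np.r_[res([x[0],x[1],0,0,0],H0,.0613,x[2:6],x[6]),x[2:6]*2],[.54,-.0978,0,0,0,0,.5],[.003,.003,1,1,1,1,.5])
print("bench x,y,offs,inset",np.round(r0.x*[.003,.003,1,1,1,1,.5],4).tolist(),"cost",round(r0.cost,2))
y=r0.x*[.003,.003,1,1,1,1,.5]; off,ins=y[2:6],y[6]
for lab,H,c in(("bench check",H0,c0),("now",{n:hull(n,D[n]["color"],D[n],[.614,.075,.1]) for n in D},[.614,.075,.08])):
    r=lsq(lambda x:res(x,H,.0613,off,ins),[c[0],c[1],c[2],0,0],[.003,.003,.003,.03,.03]); x=r.x*[.003,.003,.003,.03,.03]
    print(lab,"xyz",np.round(x[:3]*1000,1),"tilt deg",np.round(np.degrees(x[3:]),1),"cost",round(r.cost,2))
    for z in ([0,.005] if lab[0]=="b" else [.094,.084,.079]):
        r=lsq(lambda x:res([x[0],x[1],z,0,0],H,.0613,off,ins),[c[0],c[1]],[.003,.003]); print("  level z",z,np.round(r.x*3,1),"cost",round(r.cost,2))
    r=lsq(lambda x:res([x[0],x[1],x[2],0,0],H,.0613,off,ins),c,[.003]*3); print("  level best z mm",round(r.x[2]*3,1),"cost",round(r.cost,2))
E
python3 fit2.py
```

```text
bench x,y,offs,inset [0.5392, -0.0984, -0.1601, -0.028, -0.0884, -0.1306, 1.0435] cost 2.04
bench check xyz [539.6 -97.8   0.7] tilt deg [-1.3 -1.2] cost 1.58
  level z 0 [539.2 -98.4] cost 1.94
  level z 0.005 [539.6 -97.5] cost 7.01
  level best z mm 0.3 cost 1.92
now xyz [614.3  75.4  79.2] tilt deg [-0.6 -1.8] cost 3.69
  level z 0.094 [614.2  75.3] cost 58.84
  level z 0.084 [614.5  75.5] cost 13.1
  level z 0.079 [614.2  75.1] cost 4.11
  level best z mm 78.9 cost 4.11
```

Calibrated, the fit puts the lid at 68.9 mm over the pot (home is 69) and level to within the fit's ±1.5° noise. I'd still like a firm end-stop confirmation, so I'll measure the bar's yaw and regrip with room to turn.

```bash
python3 - <<'E'
from h import *
d=eyes.snapshot("top"); hsv=cv2.cvtColor(d["color"],cv2.COLOR_BGR2HSV)
p=proj(d,[.6143,.0754,.136]); w=np.zeros((480,640),np.uint8); cv2.circle(w,tuple(int(round(x)) for x in p),19,255,-1)
m=cv2.inRange(hsv,(0,0,0),(180,255,110))&w; q=np.argwhere(m)[:,::-1]
W=np.array([unproj(d,*a,.136)[:2] for a in q],np.float32)*1000; r=cv2.minAreaRect(W); print(len(q),r)
v=np.linalg.eigh(np.cov(W.T))[1][:,1]; print("bar long axis deg",np.degrees(np.arctan2(v[1],v[0])))
print(totool([.6143,.0751,.2],np.radians(33)), sensors.get_state()["joint_pos"][[0,5]])
E
```

```text
207 ((611.7380981445312, 74.02054595947266), (15.133021354675293, 66.19669342041016), 36.21372985839844)
bar long axis deg 126.34109285608649
[[60.1, -265.7, -82.9], [0.662, -0.001, -0.0]] [-0.37375425  1.52972885]
```

```bash
python3 -m creep '[[50,0,-30,-9,-0.12,0,0],[50,0,-60,-18,-0.24,0,0],[50,0,-90,-27,-0.36,0,0],[50,0,-120,-36,-0.48,0,0],[50,0,-150,-46,-0.6,0,0],[50,0,-180,-56,-0.72,0,0],[50,0,-210,-66,-0.84,0,0],[50,0,-240,-75,-0.96,0,0],[50,0,-266,-83,-1.08,0,0],[50,0,-266,-83,-1.2,0,0]]'
python3 -m creep '[[50,0,0,0,-0.12,0,0],[50,0,0,0,-0.24,0,0],[50,0,0,0,-0.36,0,0],[50,0,0,0,-0.48,0,0],[50,0,0,0,-0.6,0,0],[50,0,0,0,-0.72,0,0],[50,0,0,0,-0.84,0,0],[50,0,0,0,-0.96,0,0],[50,0,0,0,-1.08,0,0],[50,0,0,0,-1.2,0,0]]'
python3 - <<'E'
from h import *
print(totool([.6143,.0751,.122],np.radians(36.3)))
E
```

```text
clock: 35.3
tool_pos: [0.6161, 0.0787, 0.259]
tcp_rot: [[-0.0, 0.768, -0.641], [-0.0, -0.641, -0.768], [-1.0, 0.0, 0.0]]
contact_force: [0.2, 1.1, -0.0]
opening: 0.05
clock: 36.13
tool_pos: [0.6161, 0.0787, 0.259]
tcp_rot: [[-0.0, 0.872, 0.489], [-0.0, 0.489, -0.872], [-1.0, -0.0, 0.0]]
contact_force: [0.0, 0.5, 0.4]
opening: 0.0501
[[137.0, -3.3, 2.2], [-0.123, 0.0, 0.0]]
```

```bash
python3 -m creep '[[40,0,-3.3,2.2,-0.12,0,0],[40,40,-3.3,2.2,-0.123,0,0],[40,80,-3.3,2.2,-0.123,0,0],[40,110,-3.3,2.2,-0.123,0,0],[40,130,-3.3,2.2,-0.123,0,0],[40,137,-3.3,2.2,-0.123,0,0],[25,137,-3.3,2.2,-0.123,0,0],[16,137,-3.3,2.2,-0.123,0,0],[16,137,-3.3,2.2,-0.123,0,0],[16,137,-3.3,2.2,-0.123,0,0]]'
python3 -m creep '[[16,0,0,0,0.05,0,0],[16,0,0,0,0.1,0,0],[16,0,0,0,0.1,0,0]]' | grep force; python3 lid.py
python3 -m creep '[[16,0,0,0,0.05,0,0],[16,0,0,0,0.1,0,0],[16,0,0,0,0.1,0,0]]' | grep force; python3 lid.py
python3 -m creep '[[16,0,0,0,0.05,0,0],[16,0,0,0,0.1,0,0],[16,0,0,0,0.1,0,0]]' | grep force; python3 lid.py
```

```text
clock: 36.97
tool_pos: [0.615, 0.0752, 0.1238]
tcp_rot: [[0.002, 0.806, 0.592], [-0.0, 0.592, -0.806], [-1.0, 0.002, 0.001]]
contact_force: [0.2, -0.2, 0.9]
opening: 0.0186
contact_force: [-0.6, -1.5, 0.5]
edge v mean 331.0 bottom 331 pred {84: np.float64(329.4), 74: np.float64(331.6), 69: np.float64(332.7)} tz [-0.08  0.08 -0.  ] F [ 0.3  0.1 -0.2] z 0.1249 op 0.0159 yaw 30.6 j6 -0.45
contact_force: [-1.9, -0.4, 1.5]
edge v mean 331.0 bottom 331 pred {84: np.float64(329.4), 74: np.float64(331.6), 69: np.float64(332.7)} tz [-0.36  0.48  0.16] F [-3.5 -1.5  2.2] z 0.1254 op 0.0161 yaw 25.0 j6 -0.36
contact_force: [-3.4, -3.2, 1.6]
edge v mean 330.92 bottom 331 pred {84: np.float64(329.4), 74: np.float64(331.6), 69: np.float64(332.7)} tz [-0.77  0.59  0.53] F [-2.9 -4.1  2.1] z 0.1257 op 0.0166 yaw 19.5 j6 -0.26
```

```bash
python3 -m creep '[[16,0,0,0,0.05,0,0],[16,0,0,0,0.08,0,0],[16,0,0,0,0.08,0,0]]' 40 | grep force; python3 lid.py
python3 -m creep '[[24,0,0,0,-0.1,0,0],[35,0,0,0,-0.15,0,0],[45,0,0,0,-0.15,0,0],[50,-40,0,0,-0.15,0,0],[50,-80,0,0,-0.15,0,0],[50,-120,0,0,-0.15,0,0],[50,-130,40,0,-0.15,0,0],[50,-130,-30,10,-0.15,0,0],[50,-130,-60,20,-0.15,0,0],[50,-130,-100,30,-0.15,0,0]]'
python3 -m creep '[[50,0,-40,20,0,0,0],[50,0,-80,40,0,0,0],[50,0,-120,60,0,0,0],[50,0,-150,80,0,0,0],[50,0,-180,100,0,0,0],[50,0,-210,100,0,0,0],[50,0,-210,100,0,0,0]]'
python3 fit2.py | tail -6
python3 - <<'E'
from h import *
d=eyes.snapshot("top"); hsv=cv2.cvtColor(d["color"],cv2.COLOR_BGR2HSV)
p=proj(d,[.6143,.0754,.136]); w=np.zeros((480,640),np.uint8); cv2.circle(w,tuple(int(round(x)) for x in p),19,255,-1)
m=cv2.inRange(hsv,(0,0,0),(180,255,110))&w; q=np.argwhere(m)[:,::-1]
W=np.array([unproj(d,*a,.136)[:2] for a in q],np.float32)*1000
v=np.linalg.eigh(np.cov(W.T))[1][:,1]; print("bar long axis deg",np.degrees(np.arctan2(v[1],v[0])))
m=cv2.inRange(hsv,(0,130,100),(6,255,255))[150:290,120:210]; q=np.argwhere(m)[:,::-1]+[120,150]
W=np.array([unproj(d,*a,.068)[:2] for a in q],np.float32)*1000;print("red grip",len(q),cv2.minAreaRect(W))
E
```

```text
contact_force: [-2.6, -3.3, 1.1]
edge v mean 330.92 bottom 331 pred {84: np.float64(329.4), 74: np.float64(331.6), 69: np.float64(332.7)} tz [-0.72  0.55  1.2 ] F [-3.2 -3.4  2. ] z 0.1257 op 0.0174 yaw 15.1 j6 -0.18
clock: 39.0
tool_pos: [0.5424, 0.0287, 0.2528]
tcp_rot: [[-0.001, 0.916, 0.402], [-0.001, 0.402, -0.916], [-1.0, -0.001, 0.0]]
contact_force: [-0.3, -1.3, 1.0]
opening: 0.0498
clock: 39.58
tool_pos: [0.3876, -0.1493, 0.2537]
tcp_rot: [[0.0, 0.917, 0.399], [-0.002, 0.399, -0.917], [-1.0, -0.0, 0.002]]
contact_force: [-0.7, 0.5, -0.6]
opening: 0.05
  level best z mm 0.3 cost 1.92
now xyz [613.8  74.5  78.7] tilt deg [-0.5 -1.8] cost 3.44
  level z 0.094 [615.3  75.4] cost 54.7
  level z 0.084 [614.4  74.6] cost 12.57
  level z 0.079 [613.7  74.2] cost 3.87
  level best z mm 78.6 cost 3.82
bar long axis deg 124.99464262297076
red grip 140 ((608.7421264648438, 307.52783203125), (11.811458587646484, 56.055362701416016), 0.8297156691551208)
```

The lid held a 1.2 N m stop with the bar moving only about 1°. It's level at 68.6 mm, the handle is folded by about 0.41 rad, and the robot is clear of everything. Handing in.

```bash
python3 -c "from rig import ticket; print(ticket.close_job())"
```

```text
the job is handed in; nothing more can be done
None
```

The job is done and handed in at about 40 s on the robot's clock, with the arm clear of everything.

- **Clamp:** I swung the handle clockwise until it was tight and the joint folded. The last image measurement puts the fold at about 0.4 rad, against a needed 0.12 and a limit of 0.55. By how far the tool moved, it was nearer 0.3.
- **Packs:** The yellow pack (the smaller yellow one, on the mat) and the blue pack were both lowered to contact inside the pot. They lie flat, blue on top of yellow. There was no green or white pack on the mat.
- **Lid:** I set it on the neck, turned it anticlockwise until it dropped, then screwed it clockwise to the end stop. It held 1.2 N m with the bar turning only about 1°. The final fit gives 68.6 mm over the pot's origin, where fully home is 69 mm. The fitted tilt is under 2°, about the noise of that fit.

**Check that disagreed:** while screwing, the fingertips met something at a height that would put the lid near 75 mm. The calibrated camera fit and the firm end stop both contradict that. I take it as the fingers wedging on the bar, but did not prove it.

I used all 16 picture views before the lid was screwed down, so its final state was checked by numbers only. I gave the phone, screwdriver and flux jar no closing check; no move went near them.

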